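Hang the hook-on basket in the wash tank

ROBOT

A 6-joint arm with a two-finger parallel gripper is mounted at the origin on a cart in front of the work surface, level with it; the furniture and walls round the work are solid. World frame = base frame: x ahead of the robot, y to its left, z up, the work surface at z = 0. Lengths are in m, angles in degrees, forces in N, time in s.
With the tool pointing down it reaches from about 0.375 to 0.9 m from the base axis. Payload 3.1 kg.
Tool frame: the origin (TCP) lies on the centre line of the jaws, within the pads' length; the fingertips stand 8 mm ahead of it and the grasp point (between the pads) lies 11 mm behind it; z points along the fingers, y is the direction in which the jaws open and shut (so a half turn about z gives the same grasp; the last joint's range is limited). The gripper opens to 87 mm and grips with 3 to 60 N. Pads are 19 mm wide; open, the fingers measure 117 mm over their backs; the gripper's body (75 mm by 190 mm) begins 51 mm behind the grasp point.
Start: joints at [-77.263, 30.224, 82.088, -0, 67.689, -10.227], TCP at [0.244, -0.575, 0.196] pointing down, gripper open.
Joint ranges: [-176.69, 176.69], [-43.24, 126.21], [12.49, 139.97], [-82, 262], [0, 151.66], [-163.58, 163.58]. Speed limits (degrees/s): [159.86, 159.86, 180, 180, 180, 180].

INTERFACE

Orientations are given as a 3x3 rotation matrix whose columns are the frame's x, y, z axes.
In Python, from rig import * gives the robot as it stands. The module is installed in compiled form; this text tells all that it offers.
- The arm moves only by the tool arm_command, never from a script. Its argument "commands" is a list of rows, each an object with "translation": the shift along the tool's x, y, z scaled (see below), a list of three; "dr": the turn, a rotation vector about the tool's x, y, z scaled (see below), a list of three; "jaw": the closure, from 0 (fully open) to 1 (shut). In form: [{"translation": [x, y, z], "dr": [ax, ay, az], "jaw": jaw}, ...]. A call has 1 to 12 rows; each row shifts and turns the commanded pose from where the row before left it, along the tool's axes as they then stand; what a row does not reach is not made up. The controller multiplies each number of a shift by 25 mm and each number of a turn by 6 degrees. A row lasts 1/12 s, in which the tool goes at most 41.7 mm and 7.16 degrees, less where a joint would pass 70% of its speed; a pose out of reach is approached as far as the arm can. A call with a number of a shift or a turn outside -1 to 1 is refused whole. A call with a gripper value outside its range is refused whole. The fingers move at their own pace and stop on an object; the grip force is fixed at half the most. Time passes only in rows, so rows that do not move let the fingers close. It gives the time, the measured TCP pose, the force and the opening at its end, in the units of the state.
- read_state(): the state, without advancing time (a new reading comes with each control period).
- capture(name): name is "scene" or "side" or "wrist"; returns (picture, depth): 384x512x3 uint8, red, green, blue; 384x512 float32, m along the optical axis (not along the pixel's ray), 0 where there is no reading.
- camera_model(name): a dict with "intrinsics" (3x3 intrinsics, pixels), "k1" (the pictures are not rectified: a ray, as slopes to the right and down, at radius r is drawn at 1 + k1 r^2 times it, then the intrinsics apply), "pose" (4x4, takes a point from camera to world coordinates); the wrist camera has in their place "mount" (4x4, takes a point from camera to tool coordinates, whose origin is the TCP and whose axes are the flange's). Camera axes: x right, y down, z forward; pixel columns grow to the right and rows downward; lengths in m; the calibration is good to about 2 mm. A picture is of the moment at which its call begins: read the wrist's pose just before it. camera_model takes no time and is no camera call.
- hand_in(): hands the job in, once; it reports no verdict.
The state is a dict: "time_s": time; "joint_positions": joint angles; "qvel": joint speeds; "tau": joint torques, N m; "position": TCP position; "tcp_rot": TCP orientation; "force": force on the tool from outside, world axes, zero at the start; "moment": the same for the moment, N m; "opening": opening from 0.0 (shut) to 1.0 (fully open).
Only numpy, scipy, OpenCV 4.12 (cv2) and the standard library are available. Lean on these libraries where they do the work, as an engineer would, in place of code of your own. Each camera call takes 0.05 s, during which the arm holds its last target.

TASK

Get the empty wash tank ready for the next batch of bearings: slide its cover fully open, then take the hook-on basket off its leaning draining stand and hang it by its bent lip on the tank's long wall nearest you, in the open half, so that it hangs upright inside the tank. Let go of it there, and leave the other things on the bench (bearing ring, loupe, screwdriver) where they are.

Things in the scene. Friction and masses are not known exactly. Their poses are not given: they have to be found in the camera images.
- tank: Open-topped steel tank fixed to the bench, 130 (its x) x 240 (its y) x 115 high, walls 5 thick with rounded rim, inner floor 8 above the bench. Origin: centre of its underside; z up; -x is the side of the long wall nearest the robot. Only its +y half (left seen from the robot) is open; the -y half is decked over flush with the rim. A drain stub sticks out 24 at the -y end.
- tank_rim (a point): Top of the rim (115 above the bench) at mid-thickness of the near long wall, in the middle of the open half's length; axes as the tank's. The hanging place: with the cover open, 50 of free rim on either side of it along y, and 120 of free depth in +x inside the tank.
- cover (a joint): Travel in m of the flat aluminium cover (132 x 118 x 4, underside 3 above the rim, top 7 above it). It slides along the tank's -y from 0 (open half shut) to 0.110 (stop: fully open, lying over the deck). Starts between 0 and 0.03, moves with about 1.2 N of friction and stays where left. When shut, the knob is level with tank_rim in the tank's y, within 1 mm.
- cover_knob (a point): Point on the axis of the cover's upright round black knob, 25 above the cover's underside, 143 above the bench. The knob, 22 to 26 in diameter, rises in the middle of the cover from its top (122 above the bench) to 158 above the bench. Axes as the tank's.
- stand: Fixed dark steel draining stand, base 115 x 96 x 5, with a 90-wide panel leaning 35 degrees from vertical, top toward the stand's -x (to the right and somewhat toward the robot), and a ledge square to its foot. Origin: centre of the base underside. The basket stands on the ledge, its back plate on the panel, tilted alike; 70 of the plate's height lies on the panel and the lip is clear of it.
- basket: Loose hook-on basket of bent sheet steel, 0.11 to 0.23 kg: back plate with lip, tray and grip. Origin: middle of the back plate's lower edge, on its back face; z up along the plate, x toward the tray side, y along the width. Back plate 64 wide, x 0 to 3, z 0 to 95. At the start it leans 35 degrees, top to the right and somewhat toward the robot, tray on the upper side.
- basket_hook (a point): Middle of the bent lip's gap, on the crown's underside (basket frame x -6.5, z 92), axes as the basket's. The 64-wide lip bends back from the plate's top: crown z 92 to 95 out to x = -16, then a skirt x -16 to -13 down to z = 77; so the gap is 13 wide, 15 deep, open downward. When hung this point lies at tank_rim's height, within about 4 of it in x.
- basket_grip (a point): Centre of the black upright grip on top of the basket (basket frame x 1.5, z 124), axes as the basket's. The grip is 10 thick (x -3.5 to 6.5), 40 wide in y, z 95 to 147. Its flat faces look along the basket's x, so pinching them calls for fingers along the basket's -z.
- basket_tray (a point): Centre of the tray's floor (basket frame x 21, z 3), axes as the basket's. The tray at the plate's foot is 42 deep (x 0 to 42), 64 wide, 28 high, walls 3.
- ring1: Bystander: loose steel bearing ring, 80 in diameter, 16 high, lying flat; origin at the centre of its underside.
- loupe: Bystander: loose black eye loupe, 32 in diameter, 26 high; origin at the centre of its underside.
- screwdriver1: Bystander: loose screwdriver with red handle, 192 long, 24 thick, lying about along y; origin at the middle of its underside.

How it is judged (in metres and radians):
On the way, in this order (a step that is already met when the one before it is completed fails the run):
1. the cover is slid fully open (value of joint cover above 0.095 m), for 0.2 s.
2. the basket is lifted clear of the stand (distance between basket and stand above 0.06 m and contact force between basket and stand below 0.05 N and contact force between basket and the fingers above 0.5 N), for 0.2 s.
At the end, for the whole second after the job is handed in: Cover open at least 95 of its 110 mm. Basket at rest, hung by its lip on the near long wall in the open half: basket_hook within 9 mm of tank_rim across the wall, 30 mm along it, 5 mm in height; tray inside, upright within 0.15 rad, square to the wall within 0.2 rad (value of joint cover above 0.095 m and x of basket_hook in the frame of tank_rim between -0.009 and 0.009 m and y of basket_hook in the frame of tank_rim between -0.03 and 0.03 m and z of basket_hook in the frame of tank_rim between -0.005 and 0.005 m and x of basket_tray in the frame of tank_rim above 0.01 m and angle between basket's own z axis and vertical below 0.15 rad and angle between the x axis of basket and the x axis of tank, either way round below 0.2 rad and linear speed of basket below 0.02 m/s and angular speed of basket below 0.2 rad/s); the robot touches nothing.
It fails at once if the bearing ring is shifted by more than 3 cm (distance of ring1 from where it was at the start of the episode above 0.03 m).
It fails at once if the loupe is shifted by more than 3 cm (distance of loupe from where it was at the start of the episode above 0.03 m).
It fails at once if the screwdriver is shifted by more than 3 cm (distance of screwdriver1 from where it was at the start of the episode above 0.03 m).
It also fails if it takes over 61 s, if anything falls off the work surface, if the arm or the gripper's body presses on something with over 40 N, if the wrist force passes 120 N, or if a joint passes its speed limit or range.

## Working session

There is one attempt and no reset: what is moved stays moved. The work goes in short steps, Python scripts to look and compute and a tool call to move; the robot and the scene stay as the last step left them, time stands still between calls to the robot, and variables do not carry over. Pictures are saved under pics/ and viewed, and the job is handed in when it is done.

Besides the shell and the picture viewer there is one more tool, called after "Emit:" by a JSON object that holds its "name" and its "arguments". arm_command: Moves the arm, as the interface text tells. Its arguments: {"type":"object","properties":{"commands":{"type":"array"}},"required":["commands"]}

```bash
mkdir -p pics
cat > h.py <<'E'
from rig import *
import numpy as np, cv2
def snap(n,f):
    st=read_state(); p,d=capture(n); np.savez(f'{f}.npz',p=p,d=d,pos=st['position'],R=st['tcp_rot'])
    cv2.imwrite(f'pics/{f}.png',p[:,:,::-1]); return st,p,d
def cloud(n,f):
    z=np.load(f'{f}.npz'); d=z['d']; m=camera_model(n); K=np.array(m['intrinsics']); k1=m['k1']
    v,u=np.mgrid[:384,:512].astype(float)
    pts=np.stack([u.ravel(),v.ravel()],1)[:,None]
    q=cv2.undistortPoints(pts,K,np.array([k1,0,0,0.]))[:,0]
    P=np.c_[q,np.ones(len(q))]*d.reshape(-1,1)
    if n=='wrist':
        T=np.array(m['mount']); W=np.eye(4);W[:3,:3]=z['R'];W[:3,3]=z['pos'];T=W@T
    else: T=np.array(m['pose'])
    X=(P@T[:3,:3].T+T[:3,3]); X[d.ravel()==0]=np.nan
    return X.reshape(384,512,3),z['p']
E
python3 - <<'E'
from h import *
for n in ['scene','side','wrist']:
    st,p,d=snap(n,n+'0'); print(n,camera_model(n))
print(st)
E
```

```text
scene {'intrinsics': array([[426.87630693,   0.        , 257.10464434],
       [  0.        , 426.87630693, 196.34295633],
       [  0.        ,   0.        ,   1.        ]]), 'k1': -0.03997429355569577, 'pose': array([[-0.84738048, -0.25563096,  0.46540213,  0.04530525],
       [-0.53046904,  0.4462282 , -0.72075168,  0.80417684],
       [-0.02342911, -0.85763232, -0.51372938,  0.71247144],
       [ 0.        ,  0.        ,  0.        ,  1.        ]])}
side {'intrinsics': array([[357.58489891,   0.        , 254.466631  ],
       [  0.        , 357.58489891, 194.09959911],
       [  0.        ,   0.        ,   1.        ]]), 'k1': 0.03391250306765464, 'pose': array([[ 0.99044003, -0.08678867,  0.10722066,  0.48752632],
       [-0.13767443, -0.57335817,  0.80765473, -0.8928184 ],
       [-0.00861944, -0.81469512, -0.57982546,  0.76981893],
       [ 0.        ,  0.        ,  0.        ,  1.        ]])}
wrist {'intrinsics': array([[329.16795499,   0.        , 257.36032165],
       [  0.        , 329.16795499, 188.22334906],
       [  0.        ,   0.        ,   1.        ]]), 'k1': -0.0
[... 447 characters left out ...]
8.21481319e+01, -2.44702092e-03,
        6.76894705e+01, -1.02271333e+01]), 'qvel': array([ 0.01040724, -0.04781297, -0.13909241,  0.0319431 ,  0.02202046,
       -0.03395723]), 'tau': array([-1.18765797e-04, -4.40984738e+01, -1.77151108e+01,  6.34337612e-02,
        5.34259994e-02, -5.26861106e-05]), 'position': array([ 0.24370119, -0.57476943,  0.19549474]), 'tcp_rot': array([[ 9.20746525e-01,  3.90161026e-01, -4.59357831e-04],
       [ 3.90161181e-01, -9.20744709e-01,  1.85308032e-03],
       [ 3.00048427e-04, -1.88544086e-03, -9.99998178e-01]]), 'force': array([ 0.39137329,  0.58741777, -0.39680815]), 'moment': array([ 0.0434317 , -0.01929399, -0.04601058]), 'opening': 1.000040646804718}
```

View pics/scene0.png

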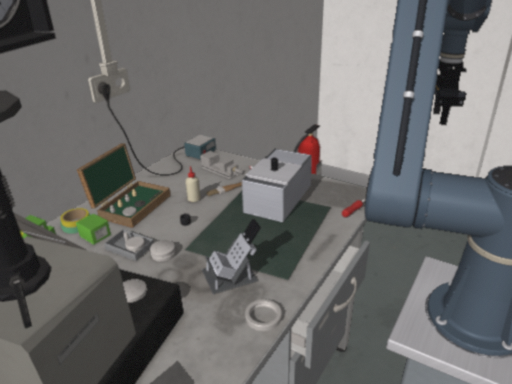

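View pics/side0.png

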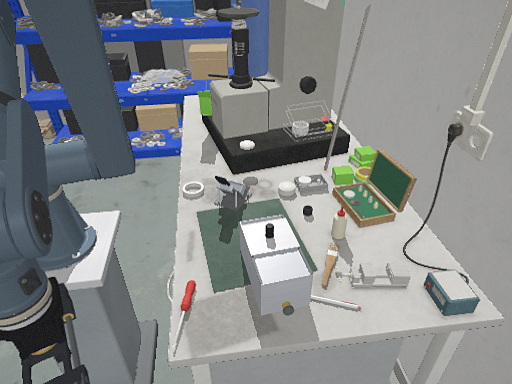

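View pics/wrist0.png

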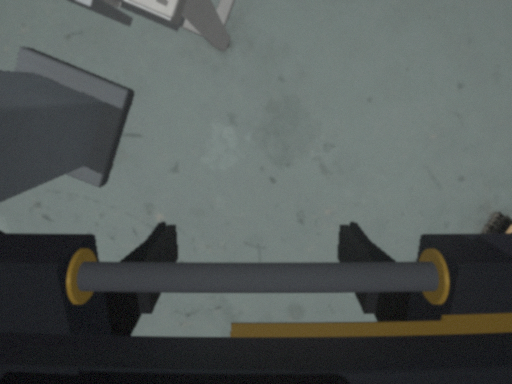

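The scene view shows the tank around (278,185) with the knob at (274,163), the basket on its stand at (235,258) with the grip at (252,230), the ring at (263,315), the loupe at (185,219) and the screwdriver at (355,207). The side view shows the knob at (269,231) and the basket at (233,190). Next I get positions from depth.

Run:
```python
from h import *
np.set_printoptions(precision=4,suppress=True)
for n,b in [('scene',(190,140,330,340)),('side',(150,160,320,330))]:
    X,p=cloud(n,n+'0'); a,c,e,f=b
    cv2.imwrite(f'pics/{n}0z.png',cv2.resize(p[c:f,a:e,::-1],None,fx=4 if n=='side' else 3,fy=4 if n=='side' else 3,interpolation=cv2.INTER_CUBIC)[:600*9])
    S=X.reshape(-1,3); C=p.reshape(-1,3).astype(int)
    ok=np.isfinite(S[:,0])&(S[:,0]>.3)&(S[:,0]<.9)&(abs(S[:,1])<.5)
    print(n,'table z',np.median(S[ok&(abs(S[:,2])<.02),2]))
    top=ok&(abs(S[:,2]-.122)<.006)&(S[:,1]<0.1); 
    t=S[top]; print('cover+ top pts',len(t),t.min(0),t.max(0))
    r=cv2.minAreaRect(t[:,:2].astype(np.float32)); print(r)
    for lo,hi in [(.108,.119),(.119,.126),(.13,.15),(.15,.165)]:
        t=S[ok&(S[:,2]>lo)&(S[:,2]<hi)]; print(lo,len(t),np.median(t,0),t.min(0),t.max(0), cv2.minAreaRect(t[:,:2].astype(np.float32)))
```

```text
scene table z 0.0013841786792646582
cover+ top pts 977 [ 0.5458 -0.3376  0.116 ] [ 0.8586 -0.0777  0.1279]
((0.7120869159698486, -0.20483244955539703), (0.31615230441093445, 0.24002113938331604), 5.544648170471191)
0.108 816 [ 0.6051 -0.2628  0.1147] [ 0.4921 -0.3414  0.108 ] [0.8615 0.4991 0.119 ] ((0.6646178364753723, 0.09353557229042053), (0.3309905230998993, 0.8439443111419678), 9.523699760437012)
0.119 869 [ 0.6027 -0.1651  0.1227] [ 0.4896 -0.3323  0.1191] [0.8586 0.4989 0.126 ] ((0.6598572134971619, 0.09962114691734314), (0.32937872409820557, 0.8311502933502197), 10.056827545166016)
0.13 242 [0.5339 0.1208 0.1385] [ 0.4857 -0.1884  0.1301] [0.8956 0.4999 0.1498] ((0.6294850707054138, 0.1397869735956192), (0.6444475650787354, 0.37757930159568787), 74.91104888916016)
0.15 120 [0.5368 0.4776 0.157 ] [ 0.5312 -0.1925  0.1502] [0.8303 0.4999 0.1646] ((0.7116197347640991, 0.1688469648361206), (0.28703320026397705, 0.6973278522491455), 6.2531352043151855)
side table z 3.530697551479278e-05
cover+ top pts 1571 [ 0.5116 -0.3415  0.116 ] [0.8583 0.0998 0.128 ]
((0.5994817018508911, -0.14726108312606812), (0.3618416488170624, 0.39082810282707214), 60.83860397338867)
0.108 2027 [ 0.6296 -0.2831  0.1135] [ 0.4988 -0.3457  0.108 ] [0.8961 0.5    0.119 ] ((0.6842832565307617, 0.08034354448318481), (0.8657394051551819, 0.37459394335746765), 85.92451477050781)
0.119 1448 [ 0.6162 -0.1911  0.1212] [ 0.4957 -0.3353  0.119 ] [0.8993 0.5    0.126 ] ((0.6779745221138, 0.08514490723609924), (0.8573774099349976, 0.3675694167613983), 84.46955108642578)
0.13 266 [0.6131 0.4767 0.1386] [ 0.4897 -0.1983  0.13  ] [0.8852 0.4994 0.1498] ((0.5952118635177612, 0.18472597002983093), (0.6861745715141296, 0.3609027564525604), 66.66068267822266)
0.15 186 [0.6173 0.4778 0.1571] [ 0.5351 -0.1988  0.1501] [0.8318 0.4997 0.165 ] ((0.7141567468643188, 0.16354838013648987), (0.28581997752189636, 0.7001804709434509), 6.144109725952148)
```

```bash
python3 - <<'E'
from h import *
np.set_printoptions(precision=4,suppress=True)
for n in ['scene','side']:
    X,p=cloud(n,n+'0')
    S=X.reshape(-1,3)
    ok=np.isfinite(S[:,0])
    box=ok&(S[:,0]>.48)&(S[:,0]<.72)&(S[:,1]>-.36)&(S[:,1]<-.05)
    print(n)
    for lo,hi in [(.05,.09),(.09,.118),(.112,.117),(.119,.124),(.13,.165),(.152,.165)]:
        t=S[box&(S[:,2]>lo)&(S[:,2]<hi)]; print(lo,len(t),np.median(t,0),t.min(0),t.max(0), cv2.minAreaRect(t[:,:2].astype(np.float32)))
    # basket
    bk=ok&(S[:,0]>.42)&(S[:,0]<.68)&(S[:,1]>-.02)&(S[:,1]<.25)&(S[:,2]>.01)
    t=S[bk]; print('basket region',len(t),t.min(0),t.max(0))
E
python3 -c "
import cv2
for n in ['scene0z','side0z']: print(cv2.imread('pics/'+n+'.png').shape)"
```

```text
scene
0.05 825 [ 0.5715 -0.1026  0.0699] [ 0.544  -0.3446  0.0501] [ 0.6844 -0.0869  0.09  ] ((0.6202640533447266, -0.2153807431459427), (0.1319582462310791, 0.24818961322307587), 5.480885028839111)
0.09 1042 [ 0.6044 -0.1984  0.1132] [ 0.5429 -0.3414  0.09  ] [ 0.6978 -0.0869  0.118 ] ((0.6214847564697266, -0.21489651501178741), (0.13423219323158264, 0.2477407455444336), 5.912001609802246)
0.112 532 [ 0.6211 -0.2819  0.1149] [ 0.5442 -0.3399  0.1121] [ 0.6978 -0.0894  0.117 ] ((0.6218836903572083, -0.21599532663822174), (0.13254038989543915, 0.24525901675224304), 5.6167802810668945)
0.119 675 [ 0.6087 -0.1715  0.1225] [ 0.5465 -0.3323  0.1191] [ 0.6933 -0.0982  0.124 ] ((0.6220033764839172, -0.21486616134643555), (0.13307152688503265, 0.22091515362262726), 6.7540435791015625)
0.13 83 [ 0.6148 -0.1756  0.1485] [ 0.605  -0.1925  0.1302] [ 0.6259 -0.1699  0.1611] ((0.6160725355148315, -0.1813024878501892), (0.020713012665510178, 0.02197980135679245), 6.592319488525391)
0.152 31 [ 0.6163 -0.1789  0.1575] [ 0.607  -0.1925  0.152 ] [ 0.6259 -0.1714  0.1611] ((0.6161139011383057, -0.182005
[... 710 characters left out ...]
06), 6.279672145843506)
0.119 1335 [ 0.615  -0.1954  0.1211] [ 0.549  -0.3353  0.119 ] [ 0.6982 -0.1167  0.124 ] ((0.6242590546607971, -0.22611063718795776), (0.13219644129276276, 0.20655950903892517), 5.924679279327393)
0.13 94 [ 0.6194 -0.1932  0.152 ] [ 0.6082 -0.1988  0.1304] [ 0.6297 -0.1788  0.1587] ((0.6193464994430542, -0.18940696120262146), (0.02156171016395092, 0.01867692545056343), 7.620660781860352)
0.152 48 [ 0.6194 -0.1893  0.1565] [ 0.6082 -0.1988  0.152 ] [ 0.6297 -0.1788  0.1587] ((0.61935955286026, -0.1893784999847412), (0.021528277546167374, 0.018623938784003258), 7.620660781860352)
basket region 526 [0.42   0.0869 0.0103] [0.6091 0.2485 0.1384]
(600, 420, 3)
(680, 680, 3)
```

View pics/scene0z.png

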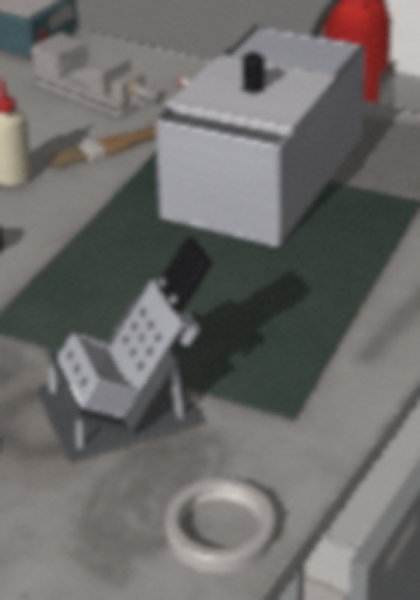

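View pics/side0z.png

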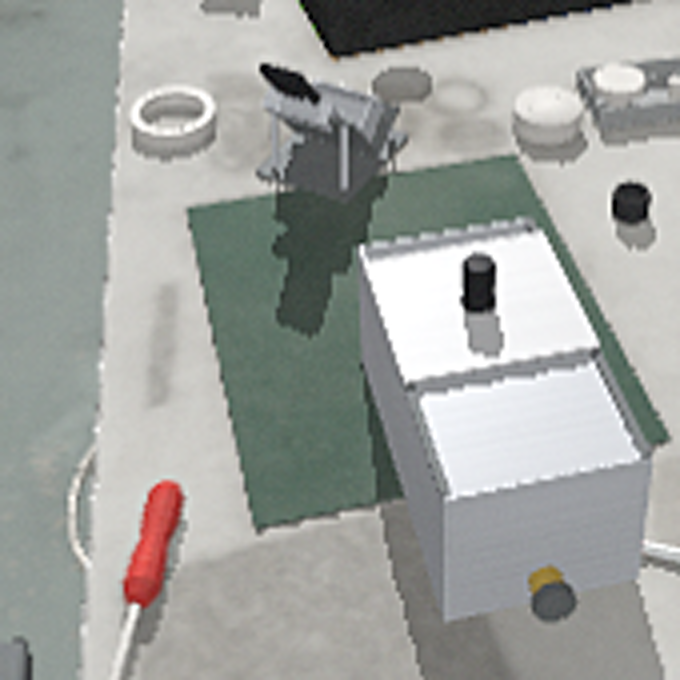

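```bash
cat >> h.py <<'E'
from scipy.spatial.transform import Rotation as Ro
def down(psi):
    a=np.radians(psi);x=np.array([np.cos(a),np.sin(a),0]);z=np.array([0,0,-1.]);return np.c_[x,np.cross(z,x),z]
def plan(p,R,n=None,p0=None,R0=None):
    st=read_state()
    p0=np.array(st['position']) if p0 is None else np.array(p0); R0=np.array(st['tcp_rot']) if R0 is None else R0
    rv=Ro.from_matrix(R0.T@R).as_rotvec(); d=R0.T@(np.array(p)-p0)
    if n is None: n=int(np.ceil(max(np.degrees(np.linalg.norm(rv))/6,np.linalg.norm(d)/.03,1)))
    while True:
        r=Ro.from_rotvec(rv/n).as_matrix(); M=sum(np.linalg.matrix_power(r,k) for k in range(n))
        t=np.linalg.solve(M,d)/.025; w=np.degrees(rv/n)/6
        if max(abs(t).max(),abs(w).max())<=1 and np.linalg.norm(t)*25<36: break
        n+=1
    print(n,'rows: translation',np.round(t,2).tolist(),'dr',np.round(w,2).tolist())
    k=n//2; mid=p0+R0@sum(np.linalg.matrix_power(r,i) for i in range(k))@(t*.025) if k else p0
    print('mid',mid.round(3))
    return t,w,n
def S(): 
    st=read_state(); print('t',st['time_s'],'pos',np.round(st['position'],4),'q',np.round(st['joint_positions'],1),'F',np.round(st['force'],1),'open',round(st['opening'],3)); print(np.round(st['tcp_rot'],4)); return st
E
python3 - <<'E'
from h import *
plan([.5,-.42,.30],down(60)); plan([.615,-.19,.30],down(96),p0=[.5,-.42,.30],R0=down(60))
plan([.615,-.19,.30],down(96))
E
```

```text
13 rows: translation [0.93, 0.14, -0.32] dr [-0.0, -0.0, -0.47]
mid [ 0.374 -0.524  0.244]
11 rows: translation [0.93, 0.21, 0.0] dr [0.0, 0.0, -0.55]
mid [ 0.57  -0.325  0.3  ]
23 rows: translation [0.97, 0.2, -0.18] dr [-0.0, -0.0, -0.53]
mid [ 0.484 -0.453  0.246]
```

Emit:
{"name": "arm_command", "arguments": {"commands": [{"translation": [0.93, 0.14, -0.32], "dr": [0, 0, -0.47], "jaw": 0}, {"translation": [0.93, 0.14, -0.32], "dr": [0, 0, -0.47], "jaw": 0}, {"translation": [0.93, 0.14, -0.32], "dr": [0, 0, -0.47], "jaw": 0}, {"translation": [0.93, 0.14, -0.32], "dr": [0, 0, -0.47], "jaw": 0}, {"translation": [0.93, 0.14, -0.32], "dr": [0, 0, -0.47], "jaw": 0}, {"translation": [0.93, 0.14, -0.32], "dr": [0, 0, -0.47], "jaw": 0}, {"translation": [0.93, 0.14, -0.32], "dr": [0, 0, -0.47], "jaw": 0}, {"translation": [0.93, 0.14, -0.32], "dr": [0, 0, -0.47], "jaw": 0}, {"translation": [0.93, 0.14, -0.32], "dr": [0, 0, -0.47], "jaw": 0}, {"translation": [0.93, 0.14, -0.32], "dr": [0, 0, -0.47], "jaw": 0}, {"translation": [0.93, 0.14, -0.32], "dr": [0, 0, -0.47], "jaw": 0}, {"translation": [0.93, 0.14, -0.32], "dr": [0, 0, -0.47], "jaw": 0}]}}

```text
time_s: 1.15
position: [0.4856, -0.4358, 0.2922]
tcp_rot: [[0.545, 0.838, -0.001], [0.838, -0.545, 0.001], [0.0, -0.001, -1.0]]
force: [0.1, -0.0, 0.3]
opening: 1.001
```

Run:
```python
from h import *
S();plan([.615,-.19,.30],down(96))
```

```text
t 1.15 pos [ 0.4856 -0.4358  0.2922] q [-51.7  27.7  70.9   0.   81.5 -18.6] F [ 0.1 -0.   0.3] open 1.001
[[ 5.455e-01  8.381e-01 -5.000e-04]
 [ 8.381e-01 -5.455e-01  8.000e-04]
 [ 3.000e-04 -9.000e-04 -1.000e+00]]
12 rows: translation [0.92, 0.21, -0.03] dr [-0.0, -0.0, -0.54]
mid [ 0.571 -0.324  0.296]
```

Emit:
{"name": "arm_command", "arguments": {"commands": [{"translation": [0.92, 0.21, -0.03], "dr": [0, 0, -0.54], "jaw": 0}, {"translation": [0.92, 0.21, -0.03], "dr": [0, 0, -0.54], "jaw": 0}, {"translation": [0.92, 0.21, -0.03], "dr": [0, 0, -0.54], "jaw": 0}, {"translation": [0.92, 0.21, -0.03], "dr": [0, 0, -0.54], "jaw": 0}, {"translation": [0.92, 0.21, -0.03], "dr": [0, 0, -0.54], "jaw": 0}, {"translation": [0.92, 0.21, -0.03], "dr": [0, 0, -0.54], "jaw": 0}, {"translation": [0.92, 0.21, -0.03], "dr": [0, 0, -0.54], "jaw": 0}, {"translation": [0.92, 0.21, -0.03], "dr": [0, 0, -0.54], "jaw": 0}, {"translation": [0.92, 0.21, -0.03], "dr": [0, 0, -0.54], "jaw": 0}, {"translation": [0.92, 0.21, -0.03], "dr": [0, 0, -0.54], "jaw": 0}, {"translation": [0.92, 0.21, -0.03], "dr": [0, 0, -0.54], "jaw": 0}, {"translation": [0.92, 0.21, -0.03], "dr": [0, 0, -0.54], "jaw": 0}]}}

```text
time_s: 2.15
position: [0.6164, -0.1908, 0.3008]
tcp_rot: [[-0.102, 0.995, -0.001], [0.995, 0.102, 0.0], [0.001, -0.001, -1.0]]
force: [-0.3, -0.1, -0.2]
opening: 1.007
```

Run:
```python
from h import *
S()
snap('wrist','w1'); S()
```

```text
t 2.15 pos [ 0.6164 -0.1908  0.3008] q [-27.1  26.7  71.3   0.   82.1 -33. ] F [-0.3 -0.1 -0.2] open 1.007
[[-1.018e-01  9.948e-01 -7.000e-04]
 [ 9.948e-01  1.018e-01  5.000e-04]
 [ 6.000e-04 -7.000e-04 -1.000e+00]]
t 2.2 pos [ 0.6169 -0.1856  0.3011] q [-26.8  26.6  71.4   0.2  82.2 -33. ] F [-0.5  2.2  0.8] open 1.002
[[-1.076e-01  9.942e-01 -3.000e-04]
 [ 9.942e-01  1.076e-01  4.900e-03]
 [ 4.900e-03  2.000e-04 -1.000e+00]]
```

View pics/w1.png

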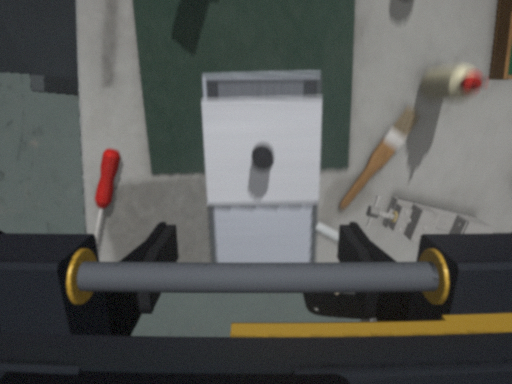

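The wrist view shows the cover with the knob at (262,157) and about 25 mm of gap at the open end (row ~85). The picture is slightly blurred because the arm was still settling, so I retake it and measure.

Run:
```python
from h import *
np.set_printoptions(precision=4,suppress=True)
S()
snap('wrist','w2');S()
X,p=cloud('wrist','w2'); P=X.reshape(-1,3)
box=np.isfinite(P[:,0])&(P[:,0]>.5)&(P[:,0]<.74)&(P[:,1]>-.30)&(P[:,1]<-.06)
for lo,hi in [(.108,.1175),(.1195,.126),(.13,.165),(.155,.165)]:
    t=P[box&(P[:,2]>lo)&(P[:,2]<hi)]; print(lo,len(t),np.median(t,0),t.min(0),t.max(0), cv2.minAreaRect(t[:,:2].astype(np.float32)))
```

```text
t 2.2 pos [ 0.6169 -0.1856  0.3011] q [-26.8  26.6  71.4   0.2  82.2 -33. ] F [-0.5  2.2  0.8] open 1.002
[[-0.1076  0.9942 -0.0003]
 [ 0.9942  0.1076  0.0049]
 [ 0.0049  0.0002 -1.    ]]
t 2.25 pos [ 0.6166 -0.1881  0.3012] q [-26.9  26.6  71.4   0.1  82.1 -32.9] F [ 0.  -0.3  0. ] open 0.998
[[-0.104   0.9946 -0.0006]
 [ 0.9946  0.104   0.0021]
 [ 0.0022 -0.0004 -1.    ]]
0.108 4736 [ 0.6289 -0.2673  0.1148] [ 0.5452 -0.3     0.108 ] [ 0.6975 -0.0919  0.1175] ((0.6216281056404114, -0.20239976048469543), (0.13184073567390442, 0.20865975320339203), 6.213738918304443)
0.1195 11484 [ 0.6186 -0.1783  0.1227] [ 0.5473 -0.299   0.1195] [ 0.6945 -0.1071  0.1258] ((0.6223511695861816, -0.20997390151023865), (0.13249234855175018, 0.19315320253372192), 6.547326564788818)
0.13 440 [ 0.6191 -0.1829  0.1581] [ 0.6084 -0.1961  0.1306] [ 0.6306 -0.1737  0.1604] ((0.619426965713501, -0.18501007556915283), (0.021956371143460274, 0.022589102387428284), 5.5716233253479)
0.155 372 [ 0.6194 -0.1843  0.1584] [ 0.6084 -0.1961  0.155 ] [ 0.6303 -0.1737  0.1604] ((0.6193585991859436, -0.1848299354314804), (0.022315887734293938, 0.02190207503736019), 84.964111328125)
```

View pics/w2.png

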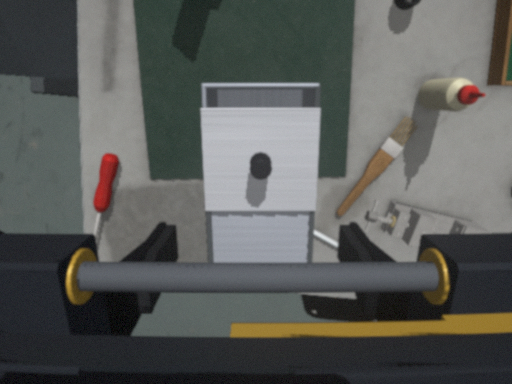

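Run:
```python
from h import *
S();plan([.6195,-.185,.137],down(96.2),n=8)
```

```text
t 2.25 pos [ 0.6166 -0.1881  0.3012] q [-26.9  26.6  71.4   0.1  82.1 -32.9] F [ 0.  -0.3  0. ] open 0.998
[[-1.040e-01  9.946e-01 -6.000e-04]
 [ 9.946e-01  1.040e-01  2.100e-03]
 [ 2.200e-03 -4.000e-04 -1.000e+00]]
8 rows: translation [0.01, 0.02, 0.82] dr [-0.0, -0.0, -0.0]
mid [ 0.618 -0.186  0.219]
```

Emit:
{"name": "arm_command", "arguments": {"commands": [{"translation": [0.01, 0.02, 0.82], "dr": [0, 0, 0], "jaw": 0}, {"translation": [0.01, 0.02, 0.82], "dr": [0, 0, 0], "jaw": 0}, {"translation": [0.01, 0.02, 0.82], "dr": [0, 0, 0], "jaw": 0}, {"translation": [0.01, 0.02, 0.82], "dr": [0, 0, 0], "jaw": 0}, {"translation": [0.01, 0.02, 0.82], "dr": [0, 0, 0], "jaw": 0}, {"translation": [0.01, 0.02, 0.82], "dr": [0, 0, 0], "jaw": 0}, {"translation": [0.01, 0.02, 0.82], "dr": [0, 0, 0], "jaw": 0}, {"translation": [0.01, 0.02, 0.82], "dr": [0, 0, 0], "jaw": 0}, {"translation": [0, 0, 0], "dr": [0, 0, 0], "jaw": 0}, {"translation": [0, 0, 0], "dr": [0, 0, 0], "jaw": 0}]}}

```text
time_s: 3.08
position: [0.619, -0.1899, 0.136]
tcp_rot: [[-0.098, 0.995, -0.003], [0.995, 0.098, 0.001], [0.002, -0.003, -1.0]]
force: [0.5, -0.2, 1.0]
opening: 1.0
```

Emit:
{"name": "arm_command", "arguments": {"commands": [{"translation": [0, 0, 0], "dr": [0, 0, 0], "jaw": 1}, {"translation": [0, 0, 0], "dr": [0, 0, 0], "jaw": 1}, {"translation": [0, 0, 0], "dr": [0, 0, 0], "jaw": 1}, {"translation": [0, 0, 0], "dr": [0, 0, 0], "jaw": 1}, {"translation": [0, 0, 0], "dr": [0, 0, 0], "jaw": 1}, {"translation": [0, 0, 0], "dr": [0, 0, 0], "jaw": 1}, {"translation": [0, 0, 0], "dr": [0, 0, 0], "jaw": 1}, {"translation": [0, 0, 0], "dr": [0, 0, 0], "jaw": 1}]}}

```text
time_s: 3.75
position: [0.6201, -0.1896, 0.1374]
tcp_rot: [[-0.099, 0.995, 0.0], [0.995, 0.099, -0.0], [-0.0, 0.0, -1.0]]
force: [-0.6, -0.6, 0.2]
opening: 0.477
```

Emit:
{"name": "arm_command", "arguments": {"commands": [{"translation": [0, 0, 0], "dr": [0, 0, 0], "jaw": 1}, {"translation": [0, 0, 0], "dr": [0, 0, 0], "jaw": 1}, {"translation": [0, 0, 0], "dr": [0, 0, 0], "jaw": 1}, {"translation": [0, 0, 0], "dr": [0, 0, 0], "jaw": 1}, {"translation": [0, 0, 0], "dr": [0, 0, 0], "jaw": 1}, {"translation": [0, 0, 0], "dr": [0, 0, 0], "jaw": 1}]}}

```text
time_s: 4.25
position: [0.6201, -0.1897, 0.1373]
tcp_rot: [[-0.099, 0.995, -0.0], [0.995, 0.099, 0.0], [0.0, -0.0, -1.0]]
force: [0.4, 0.2, 0.2]
opening: 0.043
```

Run:
```python
from h import *
S()
snap('wrist','w3');snap('side','s3')
_,p=cloud('side','s3'); cv2.imwrite('pics/s3z.png',cv2.resize(p[150:330,180:350,::-1],None,fx=3.3,fy=3.3,interpolation=cv2.INTER_CUBIC))
```

```text
t 4.25 pos [ 0.6201 -0.1897  0.1373] q [-26.9  35.8  81.7   0.   62.5 -32.6] F [0.4 0.2 0.2] open 0.043
[[-9.910e-02  9.951e-01 -1.000e-04]
 [ 9.951e-01  9.910e-02  0.000e+00]
 [ 0.000e+00 -1.000e-04 -1.000e+00]]
```

View pics/w3.png

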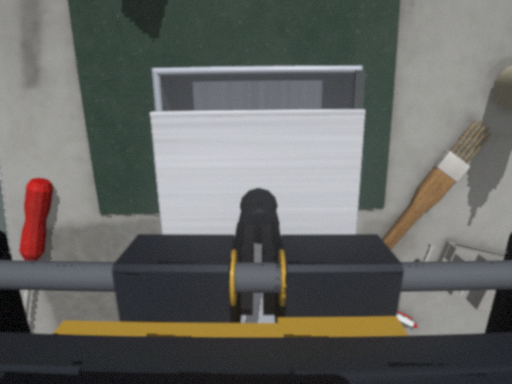

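View pics/s3z.png

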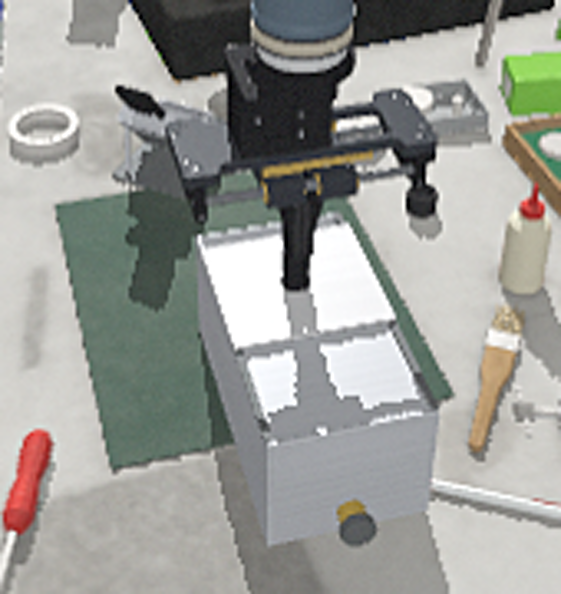

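The wrist view shows the knob top at (258,205), ahead of the shut fingers on the +y side, so the pinch slipped off behind it. I measure how far it is.

Run:
```python
from h import *
np.set_printoptions(precision=4,suppress=True)
for n,f in [('wrist','w3'),('side','s3')]:
    X,p=cloud(n,f); P=X.reshape(-1,3); C=p.reshape(-1,3)
    box=np.isfinite(P[:,0])&(P[:,0]>.5)&(P[:,0]<.74)&(P[:,1]>-.34)&(P[:,1]<-.06)
    for lo,hi in [(.108,.1175),(.1195,.126),(.15,.162)]:
        t=P[box&(P[:,2]>lo)&(P[:,2]<hi)]
        if len(t): print(n,lo,len(t),np.median(t,0),t.min(0),t.max(0), cv2.minAreaRect(t[:,:2].astype(np.float32)))
    if n=='wrist':
        for u in (230,258,290):
            for v in list(range(60,120,4))+list(range(190,240,5)): print(u,v,X[v,u])
```

```text
wrist 0.108 2865 [ 0.618  -0.1049  0.1151] [ 0.5456 -0.2849  0.108 ] [ 0.6779 -0.0913  0.1175] ((0.6206066608428955, -0.19089946150779724), (0.1312851756811142, 0.18597358465194702), 6.41854190826416)
wrist 0.1195 24033 [ 0.6162 -0.1596  0.1227] [ 0.5477 -0.2272  0.1196] [ 0.6869 -0.0961  0.126 ] ((0.6191170811653137, -0.169770285487175), (0.1442078799009323, 0.11261799186468124), 15.957708358764648)
wrist 0.15 807 [ 0.6191 -0.1793  0.1581] [ 0.6081 -0.1954  0.1501] [ 0.6312 -0.1734  0.1604] ((0.6195225715637207, -0.1825815886259079), (0.019830280914902687, 0.01972077786922455), 46.39219284057617)
230 60 [ 0.5838 -0.0878  0.0046]
230 64 [ 0.584  -0.0912  0.0031]
230 68 [ 0.5938 -0.1015  0.1144]
230 72 [ 0.5941 -0.1039  0.1157]
230 76 [ 0.5922 -0.1053  0.0903]
230 80 [ 0.5861 -0.1058  0.0144]
230 84 [ 0.5858 -0.1092  0.0082]
230 88 [ 0.5862 -0.1128  0.0091]
230 92 [ 0.5864 -0.1163  0.0081]
230 96 [ 0.5867 -0.1199  0.0089]
230 100 [ 0.5871 -0.1235  0.01  ]
230 104 [ 0.5873 -0.1272  0.0094]
230 108 [ 0.5875 -0.1309  0.008 ]
230 112 [ 0.5965 -0.1274  0.1218]
230 116 [ 0.5967 -0.1298  0.1
[... 1928 characters left out ...]
25 [ 0.6419 -0.1967  0.1229]
290 230 [ 0.6425 -0.2004  0.1226]
290 235 [ 0.6251 -0.1524  0.24  ]
side 0.108 1709 [ 0.6301 -0.2894  0.1135] [ 0.5463 -0.34    0.1081] [ 0.7006 -0.0959  0.1175] ((0.6239838004112244, -0.21817326545715332), (0.13195781409740448, 0.24220196902751923), 6.374819755554199)
side 0.1195 1260 [ 0.6126 -0.1965  0.1212] [ 0.5489 -0.3263  0.1195] [ 0.697  -0.1086  0.126 ] ((0.6242570877075195, -0.22405093908309937), (0.1319294571876526, 0.21898016333580017), 6.161799430847168)
side 0.15 27 [ 0.6174 -0.1949  0.1537] [ 0.6082 -0.2009  0.1507] [ 0.629  -0.1816  0.1618] ((0.6163721680641174, -0.19341129064559937), (0.01585129089653492, 0.022789044305682182), 66.29119873046875)
```

Run:
```python
from h import *
S()
snap('scene','c3')
_,p=cloud('scene','c3'); _,q=cloud('wrist','w3')
a=cv2.resize(p[90:210,210:330,::-1],(590,590),interpolation=cv2.INTER_CUBIC)
cv2.imwrite('pics/c3z.png',a)
q=np.clip(q.astype(float)*2.5,0,255).astype(np.uint8)
cv2.imwrite('pics/w3z.png',cv2.resize(q[180:340,180:340,::-1],(590,590),interpolation=cv2.INTER_CUBIC))
```

```text
t 4.35 pos [ 0.6201 -0.1897  0.1373] q [-26.9  35.8  81.7   0.   62.5 -32.5] F [0.6 1.2 0.1] open 0.014
[[-0.099   0.9951 -0.    ]
 [ 0.9951  0.099   0.    ]
 [ 0.     -0.     -1.    ]]
```

View pics/c3z.png

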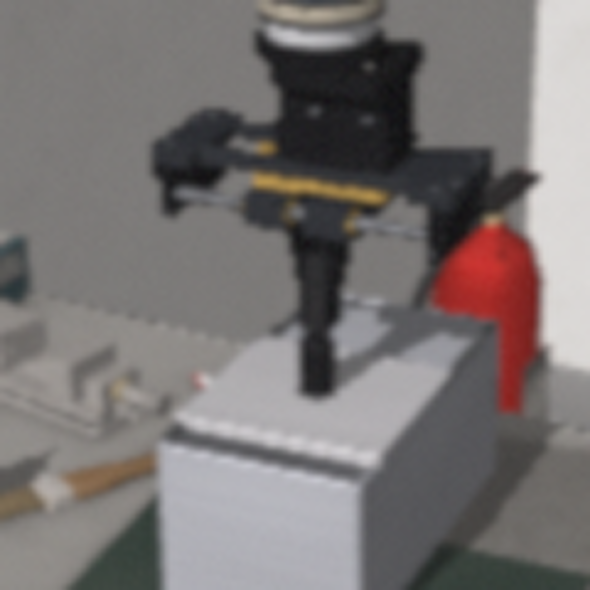

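View pics/w3z.png

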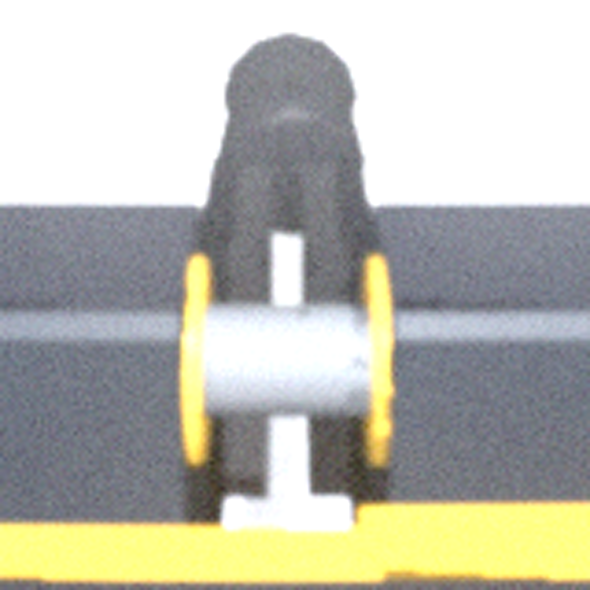

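Run:
```python
from h import *
np.set_printoptions(precision=4,suppress=True)
X,p=cloud('wrist','w3')
for u in (246,258,272):
    for v in range(196,262,5): print(u,v,X[v,u],p[v,u])
Y,q=cloud('wrist','w2')
print(Y[100:116,262])
Z,_=cloud('side','s3')
for v in range(190,245,4): print(v,[Z[v,u].round(4).tolist() for u in (266,270,274)])
Z,_=cloud('scene','c3')
for v in range(135,175,3): print(v,[Z[v,u].round(4).tolist() for u in (272,275,278)])
```

```text
246 196 [ 0.611  -0.1784  0.1262] [51 54 57]
246 201 [ 0.6113 -0.1785  0.1358] [54 53 56]
246 206 [ 0.6116 -0.1769  0.1496] [50 48 52]
246 211 [ 0.6119 -0.1777  0.1554] [52 53 57]
246 216 [ 0.6122 -0.1797  0.158 ] [51 49 52]
246 221 [ 0.6124 -0.1823  0.1586] [48 49 51]
246 226 [ 0.6127 -0.1823  0.1656] [56 56 61]
246 231 [ 0.6129 -0.1821  0.1725] [54 53 55]
246 236 [ 0.6131 -0.1816  0.1796] [52 51 51]
246 241 [ 0.6133 -0.1824  0.1835] [52 54 52]
246 246 [ 0.6135 -0.1821  0.1895] [49 49 52]
246 251 [ 0.6136 -0.182   0.1946] [48 50 50]
246 256 [ 0.6138 -0.1819  0.1994] [47 45 46]
246 261 [ 0.6139 -0.1818  0.204 ] [51 52 53]
258 196 [ 0.6182 -0.1742  0.137 ] [54 55 59]
258 201 [ 0.6182 -0.1736  0.1483] [54 55 56]
258 206 [ 0.6182 -0.1743  0.155 ] [51 49 55]
258 211 [ 0.6184 -0.1761  0.158 ] [66 65 70]
258 216 [ 0.6187 -0.1787  0.1587] [51 49 54]
258 221 [ 0.6189 -0.1813  0.1596] [52 47 51]
258 226 [ 0.6193 -0.1846  0.1585] [46 48 52]
258 231 [ 0.6196 -0.1876  0.1586] [46 44 49]
258 236 [ 0.6199 -0.1909  0.1578] [40 39 43]
258 241 [ 0.6201 -0.1932  0.1595] [37 40 39]
258 246 [ 0.6223 -0.
[... 2898 characters left out ...]
6, -0.1829, 0.189]]
153 [[0.6226, -0.1766, 0.1782], [0.6134, -0.1783, 0.1796], [0.6109, -0.1917, 0.1746]]
156 [[0.6225, -0.1764, 0.1686], [0.6158, -0.1824, 0.1677], [0.6091, -0.1885, 0.1666]]
159 [[0.6218, -0.1752, 0.1595], [0.6143, -0.1798, 0.1593], [0.6095, -0.1892, 0.1565]]
162 [[0.6209, -0.1734, 0.1506], [0.6099, -0.1721, 0.1538], [0.6062, -0.1835, 0.1498]]
165 [[0.62, -0.1718, 0.1417], [0.6138, -0.1789, 0.14], [0.6075, -0.1857, 0.1386]]
168 [[0.622, -0.1751, 0.1297], [0.6116, -0.175, 0.1324], [0.6089, -0.1883, 0.1271]]
171 [[0.6202, -0.1719, 0.1215], [0.6108, -0.1735, 0.1232], [0.6038, -0.1792, 0.1224]]
174 [[0.6101, -0.1546, 0.122], [0.6022, -0.1587, 0.1222], [0.5951, -0.1639, 0.1216]]
```

Run:
```python
from h import *
np.set_printoptions(precision=4,suppress=True)
z=np.load('w2.npz')
X,p=cloud('wrist','w2'); T=(X-z['pos'])@z['R']
for u in (130,140,150,160,165,170,174,178,338,342,346,350,356,365,375):
    print(u,[ (v,T[v,u].round(4).tolist()) for v in (226,232,240,248,255)])
```

```text
130 [(226, [-0.1301, -0.2063, 0.2988]), (232, [-0.141, -0.2078, 0.2997]), (240, [-0.1555, -0.2097, 0.3002]), (248, [-0.1696, -0.2111, 0.2996]), (255, [0.0095, -0.0549, -0.0638])]
140 [(226, [-0.1297, -0.1896, 0.2981]), (232, [-0.1403, -0.1909, 0.2985]), (240, [-0.1554, -0.1931, 0.3004]), (248, [0.01, -0.0525, -0.0582]), (255, [0.0099, -0.0503, -0.0644])]
150 [(226, [-0.1305, -0.1741, 0.3002]), (232, [-0.14, -0.1743, 0.2979]), (240, [0.0097, -0.0508, -0.0494]), (248, [0.0083, -0.0492, -0.0547]), (255, [0.009, -0.0466, -0.0628])]
160 [(226, [0.0098, -0.0508, -0.0326]), (232, [0.0096, -0.0487, -0.0399]), (240, [0.0083, -0.0471, -0.0462]), (248, [0.0081, -0.0448, -0.0543]), (255, [0.0054, -0.0446, -0.0558])]
165 [(226, [0.0087, -0.049, -0.0301]), (232, [0.0084, -0.0471, -0.0372]), (240, [0.0088, -0.0443, -0.0473]), (248, [0.0054, -0.0442, -0.0489]), (255, [0.0017, -0.0445, -0.0489])]
170 [(226, [0.0079, -0.0469, -0.0282]), (232, [0.008, -0.0449, -0.0362]), (240, [0.005, -0.0443, -0.0392]), (248, [0.0015, -0.0441, -0.041]), (255, [-0.0019, -0.0442, -0.0418])]
174 [(226, [0.0082, -0.0446, 
[... 851 characters left out ...]
0445])]
350 [(226, [0.0092, 0.0475, -0.0312]), (232, [0.0088, 0.0456, -0.038]), (240, [0.0089, 0.0431, -0.0475]), (248, [0.0062, 0.0426, -0.0504]), (255, [0.0027, 0.0428, -0.0507])]
356 [(226, [0.0095, 0.0503, -0.032]), (232, [0.0104, 0.0475, -0.0416]), (240, [0.0088, 0.0461, -0.0472]), (248, [0.0082, 0.044, -0.0545]), (255, [0.0058, 0.0436, -0.0566])]
365 [(226, [-0.1314, 0.1734, 0.3023]), (232, [-0.1405, 0.1733, 0.2992]), (240, [0.0099, 0.0495, -0.0497]), (248, [0.009, 0.0476, -0.056]), (255, [0.0085, 0.0458, -0.0618])]
375 [(226, [-0.1313, 0.1897, 0.3021]), (232, [-0.1412, 0.1902, 0.3006]), (240, [-0.1549, 0.1913, 0.2994]), (248, [0.01, 0.0513, -0.0581]), (255, [0.0099, 0.0491, -0.0645])]
```

The depth data explains the miss. In the wrist view with jaws open, the visible fingertips sit at tool z ≈ -0.028, not +0.008. That is about 35 mm short of the stated geometry, so the fingers closed just above the knob. I use the measured tip position: open, go 37 mm lower, and grip again.

Emit:
{"name": "arm_command", "arguments": {"commands": [{"translation": [0, 0, 0], "dr": [0, 0, 0], "jaw": 0.4}, {"translation": [0, 0, 0], "dr": [0, 0, 0], "jaw": 0.4}, {"translation": [0, 0, 0], "dr": [0, 0, 0], "jaw": 0.4}, {"translation": [0, 0, 0], "dr": [0, 0, 0], "jaw": 0.4}, {"translation": [0, 0, 0], "dr": [0, 0, 0], "jaw": 0.4}, {"translation": [0, 0, 0], "dr": [0, 0, 0], "jaw": 0.4}, {"translation": [0, 0, 0], "dr": [0, 0, 0], "jaw": 0.4}, {"translation": [0.16, 0, 0], "dr": [0, 0, 0], "jaw": 0.4}, {"translation": [0, 0, 0.3], "dr": [0, 0, 0], "jaw": 0.4}, {"translation": [0, 0, 0], "dr": [0, 0, 0], "jaw": 0.4}]}}

```text
time_s: 5.23
position: [0.6188, -0.1849, 0.1284]
tcp_rot: [[-0.099, 0.995, -0.002], [0.995, 0.099, 0.001], [0.001, -0.002, -1.0]]
force: [-0.1, 0.5, -1.0]
opening: 0.586
```

Emit:
{"name": "arm_command", "arguments": {"commands": [{"translation": [0, 0, 0.35], "dr": [0, 0, 0], "jaw": 0.4}, {"translation": [0, 0, 0.35], "dr": [0, 0, 0], "jaw": 0.4}, {"translation": [0, 0, 0.35], "dr": [0, 0, 0], "jaw": 0.4}, {"translation": [0, 0, 0], "dr": [0, 0, 0], "jaw": 1}, {"translation": [0, 0, 0], "dr": [0, 0, 0], "jaw": 1}, {"translation": [0, 0, 0], "dr": [0, 0, 0], "jaw": 1}, {"translation": [0, 0, 0], "dr": [0, 0, 0], "jaw": 1}, {"translation": [0, 0, 0], "dr": [0, 0, 0], "jaw": 1}, {"translation": [0, 0, 0], "dr": [0, 0, 0], "jaw": 1}, {"translation": [0, 0, 0], "dr": [0, 0, 0], "jaw": 1}]}}

```text
time_s: 6.07
position: [0.6203, -0.1859, 0.1041]
tcp_rot: [[-0.099, 0.995, 0.002], [0.995, 0.099, -0.0], [-0.001, 0.001, -1.0]]
force: [1.0, -0.0, 0.4]
opening: 0.254
```

Emit:
{"name": "arm_command", "arguments": {"commands": [{"translation": [-0.2, 0, 0], "dr": [0, 0, 0], "jaw": 1}, {"translation": [-0.4, 0, 0], "dr": [0, 0, 0], "jaw": 1}, {"translation": [-0.4, 0, 0], "dr": [0, 0, 0], "jaw": 1}, {"translation": [-0.4, 0, 0], "dr": [0, 0, 0], "jaw": 1}, {"translation": [-0.4, 0, 0], "dr": [0, 0, 0], "jaw": 1}, {"translation": [-0.4, 0, 0], "dr": [0, 0, 0], "jaw": 1}, {"translation": [-0.4, 0, 0], "dr": [0, 0, 0], "jaw": 1}, {"translation": [-0.4, 0, 0], "dr": [0, 0, 0], "jaw": 1}, {"translation": [-0.2, 0, 0], "dr": [0, 0, 0], "jaw": 1}, {"translation": [-0.1, 0, 0], "dr": [0, 0, 0], "jaw": 1}, {"translation": [0, 0, 0], "dr": [0, 0, 0], "jaw": 1}, {"translation": [0, 0, 0], "dr": [0, 0, 0], "jaw": 1}]}}

```text
time_s: 7.07
position: [0.6293, -0.2672, 0.1041]
tcp_rot: [[-0.098, 0.995, 0.003], [0.995, 0.098, 0.002], [0.002, 0.003, -1.0]]
force: [5.0, 5.5, 2.4]
opening: 0.253
```

Emit:
{"name": "arm_command", "arguments": {"commands": [{"translation": [-0.12, 0, 0], "dr": [0, 0, 0], "jaw": 1}, {"translation": [-0.08, 0, 0], "dr": [0, 0, 0], "jaw": 1}, {"translation": [0, 0, 0], "dr": [0, 0, 0], "jaw": 1}, {"translation": [0, 0, 0], "dr": [0, 0, 0], "jaw": 1}]}}

```text
time_s: 7.4
position: [0.6292, -0.267, 0.104]
tcp_rot: [[-0.098, 0.995, 0.001], [0.995, 0.098, 0.011], [0.01, 0.002, -1.0]]
force: [5.9, 15.5, 6.4]
opening: 0.253
```

Emit:
{"name": "arm_command", "arguments": {"commands": [{"translation": [0.2, 0, 0], "dr": [0, 0, 0], "jaw": 0}, {"translation": [0, 0, 0], "dr": [0, 0, 0], "jaw": 0}, {"translation": [0, 0, 0], "dr": [0, 0, 0], "jaw": 0}, {"translation": [0, 0, 0], "dr": [0, 0, 0], "jaw": 0}, {"translation": [0, 0, 0], "dr": [0, 0, 0], "jaw": 0}, {"translation": [0, 0, -0.4], "dr": [0, 0, 0], "jaw": 0}, {"translation": [0, 0, -1], "dr": [0, 0, 0], "jaw": 0}, {"translation": [0, 0, -1], "dr": [0, 0, 0], "jaw": 0}, {"translation": [0, 0, -1], "dr": [0, 0, 0], "jaw": 0}, {"translation": [0, 0, -1], "dr": [0, 0, 0], "jaw": 0}, {"translation": [0, 0, -1], "dr": [0, 0, 0], "jaw": 0}, {"translation": [0, 0, -1], "dr": [0, 0, 0], "jaw": 0}]}}

```text
time_s: 8.4
position: [0.6274, -0.2682, 0.2656]
tcp_rot: [[-0.099, 0.995, -0.0], [0.995, 0.099, -0.0], [-0.0, -0.0, -1.0]]
force: [0.6, -0.7, -0.7]
opening: 0.987
```

Run:
```python
from h import *
S(); plan([.56,-.02,.32],down(96.2)); plan([.52,.06,.32],down(96.2));
```

```text
t 8.4 pos [ 0.6274 -0.2682  0.2656] q [-32.5  31.4  68.3  -0.   80.2 -38.2] F [ 0.6 -0.7 -0.7] open 0.987
[[-9.850e-02  9.951e-01 -0.000e+00]
 [ 9.951e-01  9.850e-02 -5.000e-04]
 [-5.000e-04 -1.000e-04 -1.000e+00]]
11 rows: translation [0.92, -0.15, -0.2] dr [-0.0, 0.0, -0.01]
mid [ 0.597 -0.155  0.29 ]
14 rows: translation [0.96, -0.21, -0.16] dr [-0.0, 0.0, -0.01]
mid [ 0.574 -0.104  0.293]
```

Emit:
{"name": "arm_command", "arguments": {"commands": [{"translation": [0.92, -0.15, -0.2], "dr": [0, 0, 0], "jaw": 0}, {"translation": [0.92, -0.15, -0.2], "dr": [0, 0, 0], "jaw": 0}, {"translation": [0.92, -0.15, -0.2], "dr": [0, 0, 0], "jaw": 0}, {"translation": [0.92, -0.15, -0.2], "dr": [0, 0, 0], "jaw": 0}, {"translation": [0.92, -0.15, -0.2], "dr": [0, 0, 0], "jaw": 0}, {"translation": [0.92, -0.15, -0.2], "dr": [0, 0, 0], "jaw": 0}, {"translation": [0.92, -0.15, -0.2], "dr": [0, 0, 0], "jaw": 0}, {"translation": [0.92, -0.15, -0.2], "dr": [0, 0, 0], "jaw": 0}, {"translation": [0.92, -0.15, -0.2], "dr": [0, 0, 0], "jaw": 0}, {"translation": [0.92, -0.15, -0.2], "dr": [0, 0, 0], "jaw": 0}, {"translation": [0, 0, 0], "dr": [0, 0, 0], "jaw": 0}, {"translation": [0, 0, 0], "dr": [0, 0, 0], "jaw": 0}]}}

```text
time_s: 9.4
position: [0.5677, -0.0422, 0.3148]
tcp_rot: [[-0.101, 0.995, 0.002], [0.995, 0.101, -0.001], [-0.001, 0.001, -1.0]]
force: [-0.2, 0.2, -0.5]
opening: 0.998
```

Run:
```python
from h import *
S(); snap('wrist','w4'); snap('scene','c4'); S()
```

```text
t 9.4 pos [ 0.5677 -0.0422  0.3148] q [-15.5  19.2  81.2  -0.   79.5 -21.3] F [-0.2  0.2 -0.5] open 0.998
[[-0.1008  0.9949  0.0016]
 [ 0.9949  0.1008 -0.0012]
 [-0.0014  0.0014 -1.    ]]
t 9.5 pos [ 0.568  -0.0436  0.3139] q [-15.6  19.3  81.2  -0.   79.4 -21.2] F [ 1.4 -0.9  0.3] open 0.999
[[-9.860e-02  9.951e-01  6.000e-04]
 [ 9.951e-01  9.860e-02 -1.000e-03]
 [-1.000e-03  5.000e-04 -1.000e+00]]
```

View pics/w4.png

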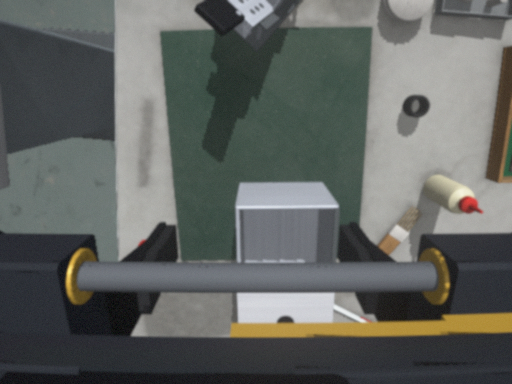

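View pics/c4.png

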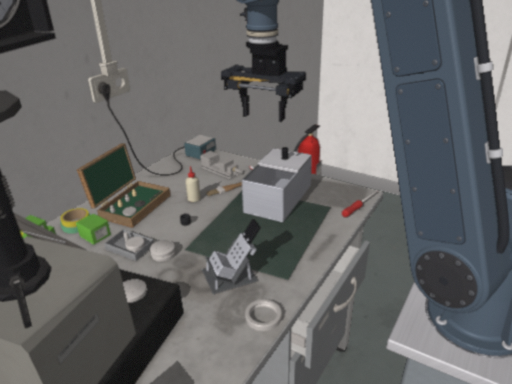

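The cover is open and the tank's interior shows at (285,225) in the wrist view. The basket sits at the top edge (240,15). I measure the rim now and move about 0.11 m further left to see the basket fully.

Emit:
{"name": "arm_command", "arguments": {"commands": [{"translation": [0.9, -0.5, 0], "dr": [0, 0, 0], "jaw": 0}, {"translation": [0.9, -0.5, 0], "dr": [0, 0, 0], "jaw": 0}, {"translation": [0.9, -0.5, 0], "dr": [0, 0, 0], "jaw": 0}, {"translation": [0.9, -0.5, 0], "dr": [0, 0, 0], "jaw": 0}, {"translation": [0.9, -0.5, 0], "dr": [0, 0, 0], "jaw": 0}, {"translation": [0, 0, 0], "dr": [0, 0, 0], "jaw": 0}, {"translation": [0, 0, 0], "dr": [0, 0, 0], "jaw": 0}]}}

```text
time_s: 10.08
position: [0.4944, 0.0627, 0.3136]
tcp_rot: [[-0.1, 0.995, 0.0], [0.995, 0.1, -0.001], [-0.001, 0.0, -1.0]]
force: [0.3, 0.3, 0.5]
opening: 1.001
```

Run:
```python
from h import *
np.set_printoptions(precision=4,suppress=True)
S(); snap('wrist','w5'); S()
for f in ['w4','w5']:
    X,p=cloud('wrist',f); P=X.reshape(-1,3)
    b=np.isfinite(P[:,0])&(P[:,0]>.5)&(P[:,0]<.72)&(P[:,1]>-.34)&(P[:,1]<-.06)&(P[:,2]>.110)&(P[:,2]<.1185)
    t=P[b]; print(f,len(t),t.min(0),t.max(0),np.median(t[:,2]),cv2.minAreaRect(t[:,:2].astype(np.float32)))
_,p=cloud('wrist','w5'); cv2.imwrite('pics/w5z.png',cv2.resize(p[0:200,150:400,::-1],None,fx=3,fy=3,interpolation=cv2.INTER_CUBIC))
```

```text
t 10.0833 pos [0.4944 0.0627 0.3136] q [ -5.6  12.9  90.5  -0.   76.5 -11.3] F [0.3 0.3 0.5] open 1.001
[[-0.0995  0.995   0.0002]
 [ 0.995   0.0995 -0.0008]
 [-0.0008  0.0001 -1.    ]]
t 10.1333 pos [0.4951 0.0621 0.3137] q [ -5.7  13.   90.5  -0.   76.5 -11.3] F [ 0.6 -1.  -0.1] open 0.997
[[-0.0986  0.9951  0.0008]
 [ 0.9951  0.0986 -0.0009]
 [-0.001   0.0007 -1.    ]]
w4 918 [ 0.5454 -0.1843  0.11  ] [ 0.6821 -0.0919  0.1185] 0.11534378412543453 ((0.6149177551269531, -0.13828235864639282), (0.1313934028148651, 0.08079712837934494), 6.221423149108887)
w5 150 [ 0.5471 -0.1655  0.1103] [ 0.681  -0.1179  0.1185] 0.11522426781397851 ((0.6141648292541504, -0.13608044385910034), (0.13079939782619476, 0.04767792671918869), 5.072292327880859)
```

View pics/w5z.png

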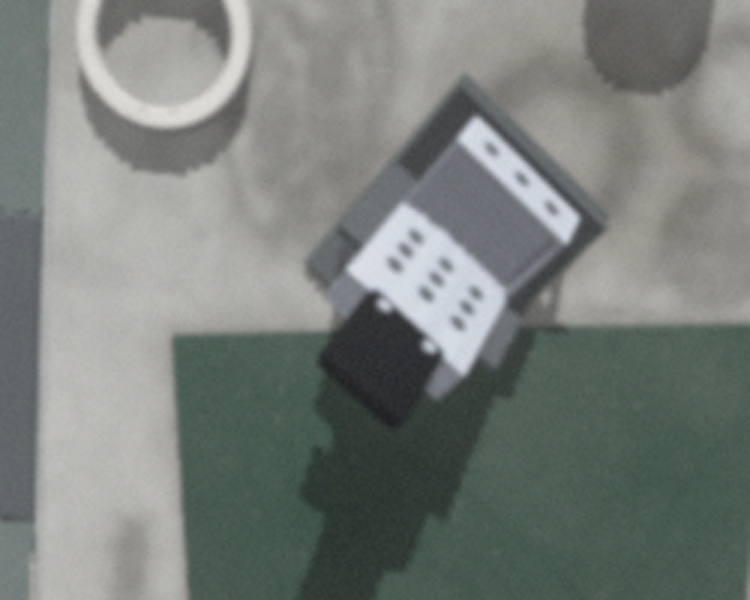

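```bash
cat > fit.py <<'E'
from h import *
np.set_printoptions(precision=4,suppress=True)
def fitbasket(f):
    X,p=cloud('wrist',f); P=X.reshape(-1,3); C=p.reshape(-1,3).astype(int)
    box=np.isfinite(P[:,0])&(P[:,0]>.42)&(P[:,0]<.62)&(P[:,1]>0.0)&(P[:,1]<.24)&(P[:,2]>.015)
    g=box&(C.max(1)<60)&(P[:,2]>.085)
    w=box&(C.min(1)>110)&(P[:,2]>.04)
    return P,C,box,g,w,X,p
def plane(t,it=5):
    for _ in range(it):
        c=t.mean(0); n=np.linalg.svd(t-c,full_matrices=False)[2][2]; n*=np.sign(n[2]); r=(t-c)@n; t=t[abs(r)<max(2.5*r.std(),.001)]
    return c,n,len(t),r.std()
if __name__=='__main__':
    P,C,box,g,w,X,p=fitbasket('w5')
    m=np.zeros((384,512),np.uint8)
    poly=np.array([[405,205],[505,290],[465,370],[435,340],[380,300],[355,270]])/3+[150,0]
    cv2.fillPoly(m,[poly.astype(np.int32)],1); m=cv2.erode(m,np.ones((3,3)))
    t=X[m>0]; c,n,k,s=plane(t); print('plate',c,n,k,s,'lean',np.degrees(np.arccos(n[2])),'yaw',np.degrees(np.arctan2(n[1],n[0])))
    m=np.zeros((384,512),np.uint8)
    poly=np.array([[375,295],[440,350],[398,422],[325,362]])/3+[150,0]
    cv2.fillPoly(m,[poly.astype(np.int32)],1); m=cv2.erode(m,np.ones((3,3)))
    t=X[m>0]; c2,n2,k,s=plane(t); print('grip',c2,n2,k,s,np.degrees(np.arccos(n2[2])),'yaw',np.degrees(np.arctan2(n2[1],n2[0])))
    t=P[g]; print(len(t),t.min(0),t.max(0)); 
    # in-plane
    nn=n; zb=np.array([0,0,1])-n[2]*n; zb/=np.linalg.norm(zb); yb=np.cross(zb,n)
    q=(t-c)@np.c_[n,yb,zb]; q=q[abs(q[:,0])<.012]
    print('grip in plate axes',np.percentile(q,[1,50,99],axis=0)); r=cv2.minAreaRect(q[:,1:].astype(np.float32)); print(r)
    print('zb',zb,'yb',yb)
E
python3 fit.py
```

```text
Traceback (most recent call last):
  File "fit.py", line 18, in <module>
    t=X[m>0]; c,n,k,s=plane(t); print('plate',c,n,k,s,'lean',np.degrees(np.arccos(n[2])),'yaw',np.degrees(np.arctan2(n[1],n[0])))
                      ~~~~~^^^
  File "fit.py", line 11, in plane
    c=t.mean(0); n=np.linalg.svd(t-c,full_matrices=False)[2][2]; n*=np.sign(n[2]); r=(t-c)@n; t=t[abs(r)<max(2.5*r.std(),.001)]
                   ~~~~~~~~~~~~~^^^^^^^^^^^^^^^^^^^^^^^^^
numpy.linalg.LinAlgError: SVD did not converge
```

```bash
sed -i 's/^    for _ in range(it):/    t=t[np.isfinite(t[:,0])]\n    for _ in range(it):/' fit.py; python3 fit.py
```

```text
plate [0.5327 0.1403 0.0688] [0.476  0.6634 0.5774] 1158 0.00044618239880404615 lean 54.732423868941964 yaw 54.33932698353891
grip [0.5123 0.1123 0.1238] [0.4723 0.6641 0.5797] 640 0.00046481563805540543 54.573597415105155 yaw 54.5810353148161
38878 [0.4201 0.0457 0.1041] [0.565  0.1313 0.457 ]
grip in plate axes [[-0.0047 -0.0186  0.0425]
 [ 0.0033  0.0005  0.0726]
 [ 0.0046  0.019   0.0867]]
((7.210858166217804e-05, 0.06409437209367752), (0.04650646820664406, 0.03944774717092514), 89.9484634399414)
zb [-0.3366 -0.4691  0.8165] yb [-0.8125  0.583   0.    ]
```

```bash
cat > g.py <<'E'
from h import *
n=np.array([.474,.6637,.5785]);n/=np.linalg.norm(n)
zb=np.array([0,0,1])-n[2]*n; zb/=np.linalg.norm(zb); yb=np.cross(zb,n)
c=np.array([.5327,.1403,.0688]); gc=c+.064*zb-.0015*n+.0001*yb
RG=np.c_[yb,n,-zb]; TG=gc-.047*zb; PRE=TG+.09*zb
E
python3 - <<'E'
from g import *
print(gc,TG,PRE,RG)
S(); plan(PRE,RG,n=12); plan(TG,RG,p0=PRE,R0=RG)
E
```

```text
[0.51038818 0.10923081 0.1201337 ] [0.52619148 0.13135876 0.08179821] [0.49592985 0.08898609 0.15520659] [[-8.13774892e-01  4.74038887e-01  3.36240329e-01]
 [ 5.81180200e-01  6.63754450e-01  4.70807397e-01]
 [-2.77555756e-17  5.78547460e-01 -8.15648721e-01]]
t 10.1333 pos [0.4951 0.0621 0.3137] q [ -5.7  13.   90.5  -0.   76.5 -11.3] F [ 0.6 -1.  -0.1] open 0.997
[[-9.860e-02  9.951e-01  8.000e-04]
 [ 9.951e-01  9.860e-02 -9.000e-04]
 [-1.000e-03  7.000e-04 -1.000e+00]]
12 rows: translation [0.03, -0.11, 0.53] dr [-0.46, 0.21, -0.66]
mid [0.487 0.069 0.233]
4 rows: translation [0.0, 0.0, 0.9] dr [0.0, 0.0, 0.0]
mid [0.511 0.11  0.119]
```

Emit:
{"name": "arm_command", "arguments": {"commands": [{"translation": [0.03, -0.11, 0.53], "dr": [-0.46, 0.21, -0.66], "jaw": 0}, {"translation": [0.03, -0.11, 0.53], "dr": [-0.46, 0.21, -0.66], "jaw": 0}, {"translation": [0.03, -0.11, 0.53], "dr": [-0.46, 0.21, -0.66], "jaw": 0}, {"translation": [0.03, -0.11, 0.53], "dr": [-0.46, 0.21, -0.66], "jaw": 0}, {"translation": [0.03, -0.11, 0.53], "dr": [-0.46, 0.21, -0.66], "jaw": 0}, {"translation": [0.03, -0.11, 0.53], "dr": [-0.46, 0.21, -0.66], "jaw": 0}, {"translation": [0.03, -0.11, 0.53], "dr": [-0.46, 0.21, -0.66], "jaw": 0}, {"translation": [0.03, -0.11, 0.53], "dr": [-0.46, 0.21, -0.66], "jaw": 0}, {"translation": [0.03, -0.11, 0.53], "dr": [-0.46, 0.21, -0.66], "jaw": 0}, {"translation": [0.03, -0.11, 0.53], "dr": [-0.46, 0.21, -0.66], "jaw": 0}, {"translation": [0.03, -0.11, 0.53], "dr": [-0.46, 0.21, -0.66], "jaw": 0}]}}

```text
time_s: 11.05
position: [0.4924, 0.0811, 0.1718]
tcp_rot: [[-0.759, 0.565, 0.324], [0.651, 0.638, 0.411], [0.026, 0.523, -0.852]]
force: [0.5, -0.8, -0.6]
opening: 1.002
```

Run:
```python
from g import *
S(); plan(PRE,RG)
```

```text
t 11.05 pos [0.4924 0.0811 0.1718] q [ -24.8   20.3  119.    47.7   43.5 -110. ] F [ 0.5 -0.8 -0.6] open 1.002
[[-0.7586  0.5654  0.3238]
 [ 0.651   0.638   0.4112]
 [ 0.0259  0.5227 -0.8521]]
2 rows: translation [0.04, -0.04, 0.37] dr [-0.31, 0.13, -0.42]
mid [0.494 0.085 0.163]
```

Emit:
{"name": "arm_command", "arguments": {"commands": [{"translation": [0.04, -0.04, 0.37], "dr": [-0.31, 0.13, -0.42], "jaw": 0}, {"translation": [0.04, -0.04, 0.37], "dr": [-0.31, 0.13, -0.42], "jaw": 0}, {"translation": [0, 0, 0], "dr": [0, 0, 0], "jaw": 0}, {"translation": [0, 0, 0], "dr": [0, 0, 0], "jaw": 0}]}}

```text
time_s: 11.38
position: [0.4951, 0.0893, 0.1548]
tcp_rot: [[-0.811, 0.481, 0.333], [0.585, 0.661, 0.47], [0.005, 0.576, -0.818]]
force: [-0.4, -1.1, 0.6]
opening: 1.002
```

Run:
```python
from g import *
S(); plan(PRE,RG); plan(TG,RG); snap('wrist','w6')
```

```text
t 11.3833 pos [0.4951 0.0893 0.1548] q [ -26.3   24.1  120.5   54.8   44.1 -124. ] F [-0.4 -1.1  0.6] open 1.002
[[-0.811   0.4808  0.3333]
 [ 0.585   0.6612  0.4696]
 [ 0.0054  0.5758 -0.8175]]
1 rows: translation [-0.03, 0.02, -0.01] dr [-0.03, -0.02, -0.07]
mid [0.495 0.089 0.155]
4 rows: translation [-0.01, 0.01, 0.9] dr [-0.01, -0.0, -0.02]
mid [0.511 0.11  0.118]
```

View pics/w6.png

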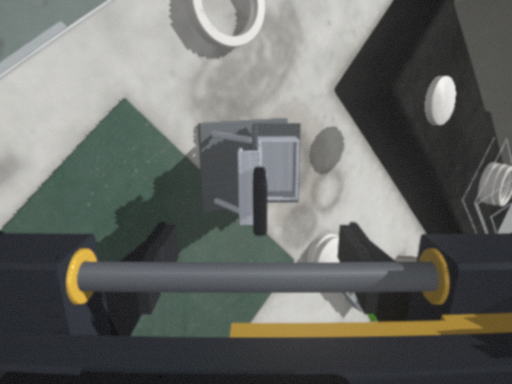

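The wrist view shows the grip edge-on at (260,200), centred between the jaws at columns 177 and 340. I go in.

Emit:
{"name": "arm_command", "arguments": {"commands": [{"translation": [-0.01, 0.01, 0.75], "dr": [-0.01, 0, -0.02], "jaw": 0}, {"translation": [-0.01, 0.01, 0.75], "dr": [-0.01, 0, -0.02], "jaw": 0}, {"translation": [-0.01, 0.01, 0.75], "dr": [-0.01, 0, -0.02], "jaw": 0}, {"translation": [-0.01, 0.01, 0.75], "dr": [-0.01, 0, -0.02], "jaw": 0}, {"translation": [0, 0, 0.58], "dr": [0, 0, 0], "jaw": 0}, {"translation": [0, 0, 0], "dr": [0, 0, 0], "jaw": 0}, {"translation": [0, 0, 0], "dr": [0, 0, 0], "jaw": 0}]}}

```text
time_s: 12.02
position: [0.5258, 0.1338, 0.0836]
tcp_rot: [[-0.818, 0.468, 0.335], [0.576, 0.667, 0.474], [-0.002, 0.58, -0.814]]
force: [-0.3, 0.3, 0.3]
opening: 0.997
```

Run:
```python
from g import *
S(); plan(TG,RG); snap('wrist','w7'); snap('scene','c7')
_,p=cloud('scene','c7'); cv2.imwrite('pics/c7z.png',cv2.resize(p[170:300,180:310,::-1],(590,590),interpolation=cv2.INTER_CUBIC))
```

```text
t 12.0167 pos [0.5258 0.1338 0.0836] q [ -18.7   34.9  119.9   70.4   36.2 -136.3] F [-0.3  0.3  0.3] open 0.997
[[-0.8177  0.468   0.3351]
 [ 0.5756  0.6666  0.4737]
 [-0.0016  0.5802 -0.8145]]
1 rows: translation [-0.07, -0.1, 0.02] dr [0.02, -0.02, 0.06]
mid [0.526 0.134 0.084]
```

View pics/w7.png

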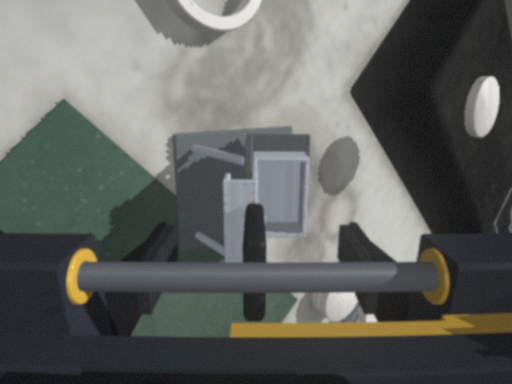

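View pics/c7z.png

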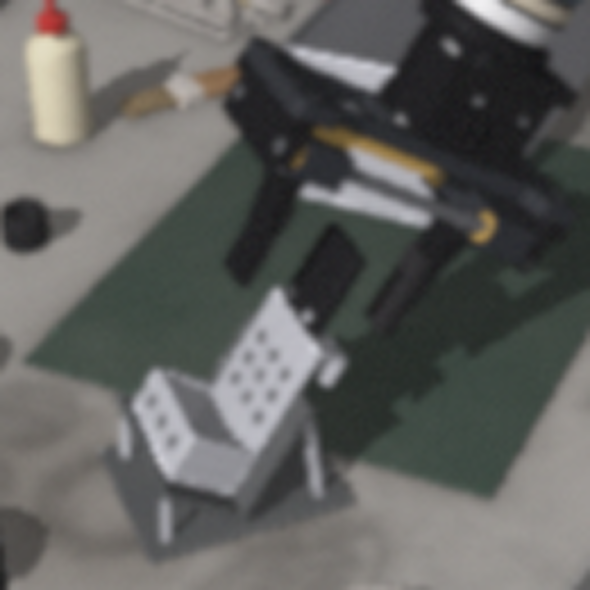

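The fingers straddle the grip (scene zoom: jaws at (260,230) and (400,290), grip at (328,275)). I trim by 2 mm and close.

Emit:
{"name": "arm_command", "arguments": {"commands": [{"translation": [-0.07, -0.1, 0.04], "dr": [0.02, -0.02, 0.06], "jaw": 1}, {"translation": [0, 0, 0], "dr": [0, 0, 0], "jaw": 1}, {"translation": [0, 0, 0], "dr": [0, 0, 0], "jaw": 1}, {"translation": [0, 0, 0], "dr": [0, 0, 0], "jaw": 1}, {"translation": [0, 0, 0], "dr": [0, 0, 0], "jaw": 1}, {"translation": [0, 0, 0], "dr": [0, 0, 0], "jaw": 1}, {"translation": [0, 0, 0], "dr": [0, 0, 0], "jaw": 1}, {"translation": [0, 0, 0], "dr": [0, 0, 0], "jaw": 1}, {"translation": [0, 0, 0], "dr": [0, 0, 0], "jaw": 1}, {"translation": [0, 0, 0], "dr": [0, 0, 0], "jaw": 1}]}}

```text
time_s: 12.95
position: [0.5261, 0.1314, 0.081]
tcp_rot: [[-0.814, 0.475, 0.336], [0.581, 0.663, 0.471], [0.001, 0.579, -0.816]]
force: [-0.3, 0.1, -0.1]
opening: 0.325
```

Emit:
{"name": "arm_command", "arguments": {"commands": [{"translation": [0, 0, 0], "dr": [0, 0, 0], "jaw": 1}, {"translation": [0, 0, 0], "dr": [0, 0, 0], "jaw": 1}, {"translation": [0, 0, 0], "dr": [0, 0, 0], "jaw": 1}, {"translation": [0, 0, 0], "dr": [0, 0, 0], "jaw": 1}, {"translation": [0, 0, 0], "dr": [0, 0, 0], "jaw": 1}]}}

```text
time_s: 13.37
position: [0.5265, 0.1319, 0.0815]
tcp_rot: [[-0.814, 0.474, 0.337], [0.581, 0.663, 0.472], [0.001, 0.58, -0.815]]
force: [1.8, 2.5, 1.7]
opening: 0.11
```

Run:
```python
from g import *
st=S(); R=st['tcp_rot'];p=st['position']
print('lift dir world +z in tool:',R.T@[0,0,1], 'n in tool', R.T@n, R.T@zb)
```

```text
t 13.3667 pos [0.5265 0.1319 0.0815] q [ -18.9   35.2  119.9   70.8   36.1 -136.5] F [1.8 2.5 1.7] open 0.11
[[-0.8137  0.474   0.3365]
 [ 0.5813  0.6625  0.4724]
 [ 0.001   0.58   -0.8146]]
lift dir world +z in tool: [ 0.00096454  0.58003999 -0.81458743] n in tool [6.69326370e-04 9.99998098e-01 1.83168962e-03] [ 7.07784047e-04  1.83121584e-03 -9.99998073e-01]
```

Emit:
{"name": "arm_command", "arguments": {"commands": [{"translation": [0, 0.2, -0.28], "dr": [0, 0, 0], "jaw": 1}, {"translation": [0, 0.4, -0.56], "dr": [0, 0, 0], "jaw": 1}, {"translation": [0, 0.4, -0.56], "dr": [0, 0, 0], "jaw": 1}, {"translation": [0, 0.4, -0.56], "dr": [0, 0, 0], "jaw": 1}, {"translation": [0, 0.4, -0.56], "dr": [0, 0, 0], "jaw": 1}, {"translation": [0, 0.4, -0.56], "dr": [0, 0, 0], "jaw": 1}, {"translation": [0, 0.4, -0.56], "dr": [0, 0, 0], "jaw": 1}, {"translation": [0, 0.4, -0.56], "dr": [0, 0, 0], "jaw": 1}, {"translation": [0, 0.4, -0.56], "dr": [0, 0, 0], "jaw": 1}, {"translation": [0, 0.4, -0.56], "dr": [0, 0, 0], "jaw": 1}, {"translation": [0, 0, 0], "dr": [0, 0, 0], "jaw": 1}, {"translation": [0, 0, 0], "dr": [0, 0, 0], "jaw": 1}]}}

```text
time_s: 14.37
position: [0.5263, 0.1314, 0.2442]
tcp_rot: [[-0.814, 0.474, 0.337], [0.581, 0.665, 0.469], [-0.001, 0.578, -0.816]]
force: [0.4, -0.2, -1.8]
opening: 0.109
```

Run:
```python
from g import *
S(); snap('wrist','w8'); snap('scene','c8')
_,p=cloud('scene','c8'); cv2.imwrite('pics/c8z.png',cv2.resize(p[130:300,160:330,::-1],(590,590),interpolation=cv2.INTER_CUBIC))
```

```text
t 14.3667 pos [0.5263 0.1314 0.2442] q [ -18.9   15.3  111.6   45.    51.4 -101.8] F [ 0.4 -0.2 -1.8] open 0.109
[[-0.8137  0.4738  0.3366]
 [ 0.5812  0.6647  0.4695]
 [-0.0013  0.5777 -0.8163]]
```

View pics/w8.png

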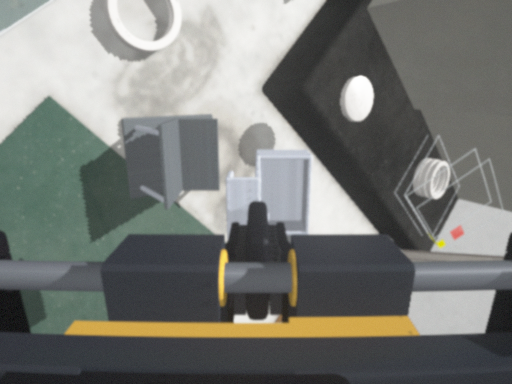

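View pics/c8z.png

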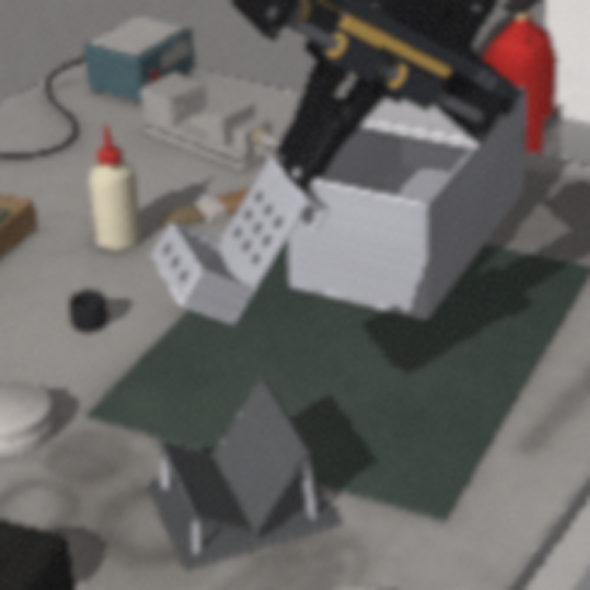

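```bash
cat > hang.py <<'E'
from g import *
Tg=np.array([.5265,.1319,.0815]); Rg=np.array([[-0.8137,0.474,0.3365],[0.5813,0.6625,0.4724],[0.001,0.58,-0.8146]])
gct=Rg.T@(gc-Tg); gct[1]=0
Rb=Rg.T@np.c_[n,yb,zb]   # basket axes in tool
hook_t=gct+Rb@np.array([-.008,0,-.032])
a=np.radians(6.2); tx=np.array([np.cos(a),np.sin(a),0]); ty=np.array([-np.sin(a),np.cos(a),0])
rim=np.array([.6164,-.1573,0])-.0625*tx; rim[2]=.115
RH=np.c_[ty,tx,[0,0,-1]]
TH=rim-RH@hook_t
E
python3 - <<'E'
from hang import *
print('gct',gct,'hook_t',hook_t,'rim',rim,'TH',TH)
S(); H=TH.copy(); H[2]=.26; plan(H,RH); 
A=[.50,.06,.28]; plan(A,RH); plan(H,RH,p0=A,R0=RH)
E
```

```text
gct [-2.87793651e-05  0.00000000e+00 -4.76015599e-02] hook_t [-5.78179589e-05 -8.05714440e-03 -1.56164398e-02] rim [ 0.55426556 -0.16404996  0.115     ] TH [ 0.56226934 -0.16312231  0.09938356]
t 14.4667 pos [0.5254 0.1318 0.243 ] q [ -18.9   15.4  111.6   45.    51.5 -101.8] F [ 0.5  0.2 -1.7] open 0.115
[[-0.8137  0.4759  0.3338]
 [ 0.5813  0.6636  0.4709]
 [ 0.0026  0.5772 -0.8166]]
11 rows: translation [-1.0, -0.42, -0.26] dr [0.5, -0.23, 0.71]
mid [0.571 0.001 0.241]
10 rows: translation [-0.18, -0.18, -0.23] dr [0.55, -0.25, 0.78]
mid [0.518 0.092 0.257]
10 rows: translation [-0.91, 0.15, 0.08] dr [0.0, 0.0, 0.0]
mid [ 0.531 -0.052  0.27 ]
```

Emit:
{"name": "arm_command", "arguments": {"commands": [{"translation": [-0.18, -0.18, -0.23], "dr": [0.55, -0.25, 0.78], "jaw": 1}, {"translation": [-0.18, -0.18, -0.23], "dr": [0.55, -0.25, 0.78], "jaw": 1}, {"translation": [-0.18, -0.18, -0.23], "dr": [0.55, -0.25, 0.78], "jaw": 1}, {"translation": [-0.18, -0.18, -0.23], "dr": [0.55, -0.25, 0.78], "jaw": 1}, {"translation": [-0.18, -0.18, -0.23], "dr": [0.55, -0.25, 0.78], "jaw": 1}, {"translation": [-0.18, -0.18, -0.23], "dr": [0.55, -0.25, 0.78], "jaw": 1}, {"translation": [-0.18, -0.18, -0.23], "dr": [0.55, -0.25, 0.78], "jaw": 1}, {"translation": [-0.18, -0.18, -0.23], "dr": [0.55, -0.25, 0.78], "jaw": 1}, {"translation": [-0.18, -0.18, -0.23], "dr": [0.55, -0.25, 0.78], "jaw": 1}, {"translation": [-0.18, -0.18, -0.23], "dr": [0.55, -0.25, 0.78], "jaw": 1}, {"translation": [0, 0, 0], "dr": [0, 0, 0], "jaw": 1}]}}

```text
time_s: 15.38
position: [0.5035, 0.0607, 0.28]
tcp_rot: [[-0.105, 0.994, 0.002], [0.994, 0.105, 0.001], [0.001, 0.002, -1.0]]
force: [0.4, -0.2, -1.8]
opening: 0.113
```

Run:
```python
from hang import *
S(); H=TH.copy(); H[2]=.26; plan(H,RH,n=11)
```

```text
t 15.3833 pos [0.5035 0.0607 0.28  ] q [ -5.8  15.5  92.5   0.1  72.  -11.9] F [ 0.4 -0.2 -1.8] open 0.113
[[-1.050e-01  9.945e-01  1.600e-03]
 [ 9.945e-01  1.050e-01  9.000e-04]
 [ 7.000e-04  1.700e-03 -1.000e+00]]
11 rows: translation [-0.83, 0.13, 0.07] dr [0.0, -0.0, -0.0]
mid [ 0.53  -0.041  0.271]
```

Emit:
{"name": "arm_command", "arguments": {"commands": [{"translation": [-0.83, 0.13, 0.07], "dr": [0, 0, 0], "jaw": 1}, {"translation": [-0.83, 0.13, 0.07], "dr": [0, 0, 0], "jaw": 1}, {"translation": [-0.83, 0.13, 0.07], "dr": [0, 0, 0], "jaw": 1}, {"translation": [-0.83, 0.13, 0.07], "dr": [0, 0, 0], "jaw": 1}, {"translation": [-0.83, 0.13, 0.07], "dr": [0, 0, 0], "jaw": 1}, {"translation": [-0.83, 0.13, 0.07], "dr": [0, 0, 0], "jaw": 1}, {"translation": [-0.83, 0.13, 0.07], "dr": [0, 0, 0], "jaw": 1}, {"translation": [-0.83, 0.13, 0.07], "dr": [0, 0, 0], "jaw": 1}, {"translation": [-0.83, 0.13, 0.07], "dr": [0, 0, 0], "jaw": 1}, {"translation": [-0.83, 0.13, 0.07], "dr": [0, 0, 0], "jaw": 1}, {"translation": [-0.83, 0.13, 0.07], "dr": [0, 0, 0], "jaw": 1}, {"translation": [0, 0, 0], "dr": [0, 0, 0], "jaw": 1}]}}

```text
time_s: 16.38
position: [0.5621, -0.1665, 0.2591]
tcp_rot: [[-0.104, 0.995, 0.003], [0.995, 0.104, 0.001], [0.0, 0.003, -1.0]]
force: [-0.1, -0.3, -1.2]
opening: 0.113
```

Emit:
{"name": "arm_command", "arguments": {"commands": [{"translation": [0, 0, 0], "dr": [0, 0, 0], "jaw": 1}, {"translation": [0, 0, 0], "dr": [0, 0, 0], "jaw": 1}]}}

```text
time_s: 16.55
position: [0.5607, -0.162, 0.2601]
tcp_rot: [[-0.106, 0.994, 0.001], [0.994, 0.106, 0.004], [0.004, 0.001, -1.0]]
force: [0.3, -0.1, -1.1]
opening: 0.112
```

Run:
```python
from hang import *
S(); plan(TH+[0,0,.15],RH); snap('wrist','w9'); snap('scene','c9'); snap('side','s9')
_,p=cloud('scene','c9'); cv2.imwrite('pics/c9z.png',cv2.resize(p[90:250,200:360,::-1],(590,590),interpolation=cv2.INTER_CUBIC))
_,p=cloud('side','s9'); cv2.imwrite('pics/s9z.png',cv2.resize(p[120:320,160:360,::-1],(590,590),interpolation=cv2.INTER_CUBIC))
```

```text
t 16.55 pos [ 0.5607 -0.162   0.2601] q [-27.2  23.2  83.7   0.2  73.2 -33.3] F [ 0.3 -0.1 -1.1] open 0.112
[[-1.058e-01  9.944e-01  6.000e-04]
 [ 9.944e-01  1.058e-01  3.700e-03]
 [ 3.600e-03  1.000e-03 -1.000e+00]]
1 rows: translation [-0.05, 0.06, 0.43] dr [0.01, -0.03, -0.02]
mid [ 0.561 -0.162  0.26 ]
```

View pics/w9.png

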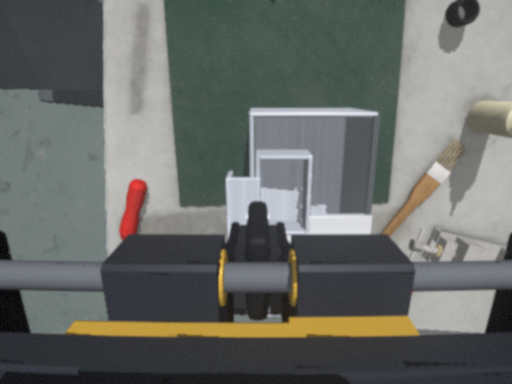

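View pics/c9z.png

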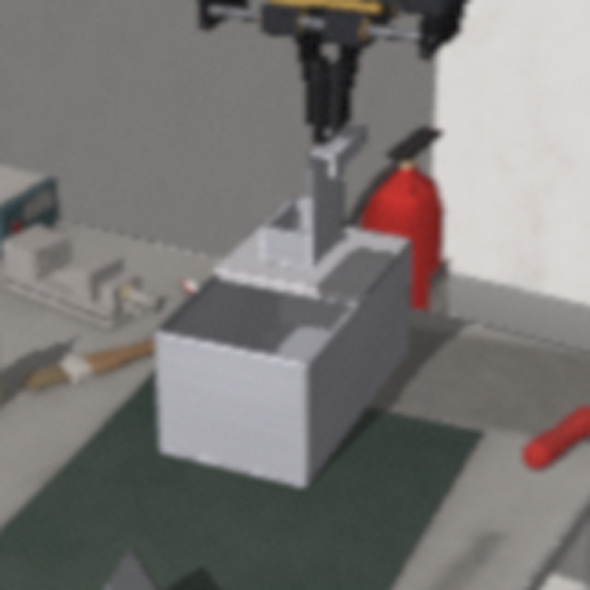

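View pics/s9z.png

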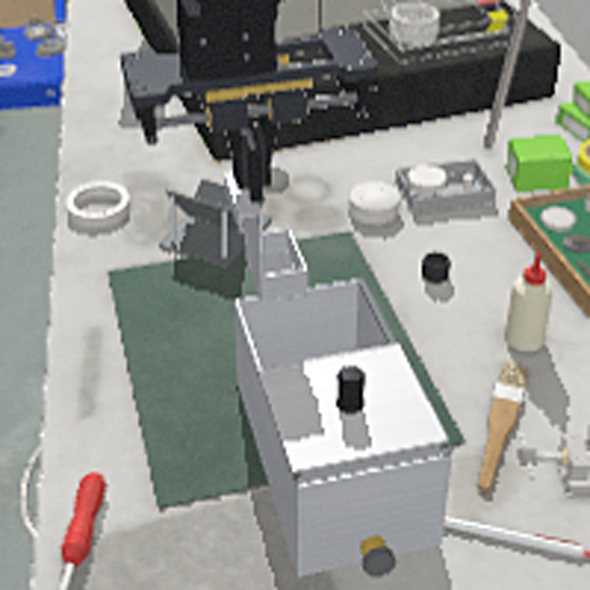

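The basket hangs upright in the hand, with the lip at wrist (242,200) and the near wall at column ~253. I measure lip against wall in the same image.

Run:
```python
from hang import *
np.set_printoptions(precision=4,suppress=True)
z=np.load('w9.npz'); X,p=cloud('wrist','w9'); P=X.reshape(-1,3)
q=(P-rim)@np.c_[tx,ty,[0,0,1]]
pred=(z['pos']+z['R']@hook_t-rim)@np.c_[tx,ty,[0,0,1]]
print('pred hook rel rim',pred)
b=np.isfinite(q[:,0])&(abs(q[:,0])<.15)&(abs(q[:,1])<.08)
t=q[b&(q[:,2]>pred[2]-.006)&(q[:,2]<pred[2]+.008)&(abs(q[:,0])<.04)]; print('lip',len(t),np.percentile(t,[1,50,99],axis=0)); 
h,e=np.histogram(t[:,0],np.arange(-.03,.04,.002)); print(dict(zip(e.round(3),h)))
print('z of crown',np.median(t[t[:,0]<pred[0]][:,2]))
t=q[b&(abs(q[:,2])<.004)]; h,e=np.histogram(t[:,0],np.arange(-.012,.15,.001)); print([(a.round(3),c) for a,c in zip(e,h) if c>5])
i=t[abs(t[:,0])<.02]; print('near wall',len(i),np.percentile(i,[2,50,98],axis=0))
tr=q[b&(q[:,2]>pred[2]-.1)&(q[:,2]<pred[2]-.03)]; print('tray',np.percentile(tr,[1,50,99],axis=0))
# crown axis yaw
c=q[b&(abs(q[:,2]-pred[2]-.003)<.003)&(q[:,0]<pred[0]+.006)&(q[:,0]>-.04)]
print(cv2.minAreaRect(c[:,:2].astype(np.float32)))
```

```text
pred hook rel rim [-0.0015  0.0013  0.1607]
lip 1408 [[-0.0113  0.001   0.1575]
 [-0.0035  0.0218  0.1618]
 [ 0.0074  0.0325  0.1676]]
{np.float64(-0.03): np.int64(0), np.float64(-0.028): np.int64(0), np.float64(-0.026): np.int64(0), np.float64(-0.024): np.int64(0), np.float64(-0.022): np.int64(0), np.float64(-0.02): np.int64(0), np.float64(-0.018): np.int64(0), np.float64(-0.016): np.int64(0), np.float64(-0.014): np.int64(0), np.float64(-0.012): np.int64(159), np.float64(-0.01): np.int64(176), np.float64(-0.008): np.int64(158), np.float64(-0.006): np.int64(172), np.float64(-0.004): np.int64(165), np.float64(-0.002): np.int64(165), np.float64(0.0): np.int64(123), np.float64(0.002): np.int64(80), np.float64(0.004): np.int64(110), np.float64(0.006): np.int64(89), np.float64(0.008): np.int64(7), np.float64(0.01): np.int64(4), np.float64(0.012): np.int64(0), np.float64(0.014): np.int64(0), np.float64(0.016): np.int64(0), np.float64(0.018): np.int64(0), np.float64(0.02): np.int64(0), np.float64(0.022): np.int64(0), np.float64(0.024): np.int64(0), np.float64(0.026): np.int64(0), np.float64
[... 2469 characters left out ...]
4(0.114), np.int64(7)), (np.float64(0.116), np.int64(6)), (np.float64(0.117), np.int64(8)), (np.float64(0.118), np.int64(9)), (np.float64(0.12), np.int64(8)), (np.float64(0.121), np.int64(114)), (np.float64(0.122), np.int64(190)), (np.float64(0.123), np.int64(89)), (np.float64(0.124), np.int64(98)), (np.float64(0.125), np.int64(92)), (np.float64(0.126), np.int64(76)), (np.float64(0.127), np.int64(85))]
near wall 420 [[-0.0025 -0.0065 -0.0026]
 [ 0.0006  0.0382  0.0002]
 [ 0.0187  0.0589  0.0021]]
tray [[ 0.0064 -0.0294  0.0684]
 [ 0.0309  0.0028  0.0703]
 [ 0.0462  0.0327  0.0963]]
((-0.003688099794089794, 0.014767595566809177), (0.03583432361483574, 0.015576072968542576), 89.82219696044922)
```

Run:
```python
from hang import *
S(); plan(TH+.0006*tx+[0,0,.11],RH,n=3);plan(TH+.0006*tx+[0,0,.030],RH,n=7)
```

```text
t 16.7 pos [ 0.5613 -0.1617  0.2613] q [-27.1  23.1  83.6   0.2  73.2 -33.3] F [-0.1  0.1 -2.5] open 0.111
[[-0.1066  0.9943  0.0024]
 [ 0.9943  0.1066  0.002 ]
 [ 0.0017  0.0026 -1.    ]]
3 rows: translation [-0.02, 0.02, 0.69] dr [0.01, -0.01, -0.0]
mid [ 0.562 -0.162  0.244]
7 rows: translation [-0.01, 0.01, 0.75] dr [0.0, -0.0, -0.0]
mid [ 0.562 -0.162  0.205]
```

Emit:
{"name": "arm_command", "arguments": {"commands": [{"translation": [-0.01, 0.01, 0.5], "dr": [0, 0, 0], "jaw": 1}, {"translation": [-0.01, 0.01, 0.6], "dr": [0, 0, 0], "jaw": 1}, {"translation": [-0.01, 0.01, 0.6], "dr": [0, 0, 0], "jaw": 1}, {"translation": [-0.01, 0.01, 0.6], "dr": [0, 0, 0], "jaw": 1}, {"translation": [-0.01, 0.01, 0.6], "dr": [0, 0, 0], "jaw": 1}, {"translation": [0, 0.01, 0.6], "dr": [0, 0, 0], "jaw": 1}, {"translation": [0, 0, 0.6], "dr": [0, 0, 0], "jaw": 1}, {"translation": [0, 0, 0.6], "dr": [0, 0, 0], "jaw": 1}, {"translation": [0, 0, 0.5], "dr": [0, 0, 0], "jaw": 1}, {"translation": [0, 0, 0], "dr": [0, 0, 0], "jaw": 1}, {"translation": [0, 0, 0], "dr": [0, 0, 0], "jaw": 1}, {"translation": [0, 0, 0], "dr": [0, 0, 0], "jaw": 1}]}}

```text
time_s: 17.7
position: [0.5645, -0.1637, 0.1326]
tcp_rot: [[-0.106, 0.994, 0.005], [0.994, 0.106, 0.0], [-0.0, 0.005, -1.0]]
force: [0.6, -0.3, -1.9]
opening: 0.113
```

Run:
```python
from hang import *
np.set_printoptions(precision=4,suppress=True)
S(); plan(TH+.0006*tx,RH); snap('wrist','wa'); snap('side','sa')
z=np.load('wa.npz'); X,p=cloud('wrist','wa'); P=X.reshape(-1,3)
q=(P-rim)@np.c_[tx,ty,[0,0,1]]
pred=(z['pos']+z['R']@hook_t-rim)@np.c_[tx,ty,[0,0,1]]; print('pred',pred)
b=np.isfinite(q[:,0])&(abs(q[:,0])<.04)&(abs(q[:,1])<.06)
t=q[b&(abs(q[:,2]-pred[2]-.001)<.005)]; print('lip',len(t),np.percentile(t,[1,50,99],axis=0))
t=q[b&(abs(q[:,2])<.003)&(abs(q[:,0])<.008)&(q[:,1]>.033)];print('wall',len(t),np.percentile(t,[2,50,98],axis=0))
_,p=cloud('side','sa'); cv2.imwrite('pics/saz.png',cv2.resize(p[150:300,190:340,::-1],(590,590),interpolation=cv2.INTER_CUBIC))
```

```text
t 17.7 pos [ 0.5645 -0.1637  0.1326] q [-27.1  31.8  91.3   0.2  56.6 -33.3] F [ 0.6 -0.3 -1.9] open 0.113
[[-0.1058  0.9944  0.0046]
 [ 0.9944  0.1058  0.0003]
 [-0.0002  0.0046 -1.    ]]
2 rows: translation [0.02, -0.03, 0.66] dr [0.02, 0.0, -0.01]
mid [ 0.564 -0.163  0.116]
pred [ 0.0021 -0.0008  0.0331]
lip 1372 [[-0.0078 -0.0015  0.0318]
 [-0.0001  0.0198  0.0342]
 [ 0.011   0.0304  0.0375]]
wall 402 [[-0.0024  0.0335 -0.0021]
 [ 0.0007  0.0492  0.0003]
 [ 0.007   0.0586  0.0019]]
```

View pics/wa.png

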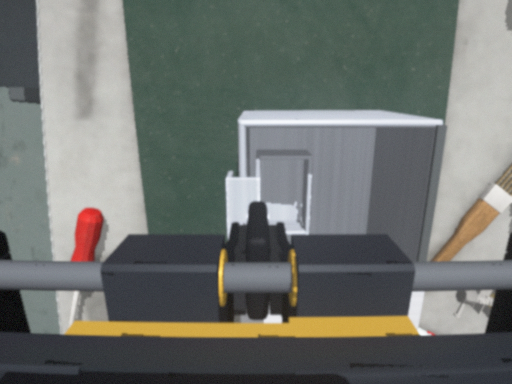

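View pics/saz.png

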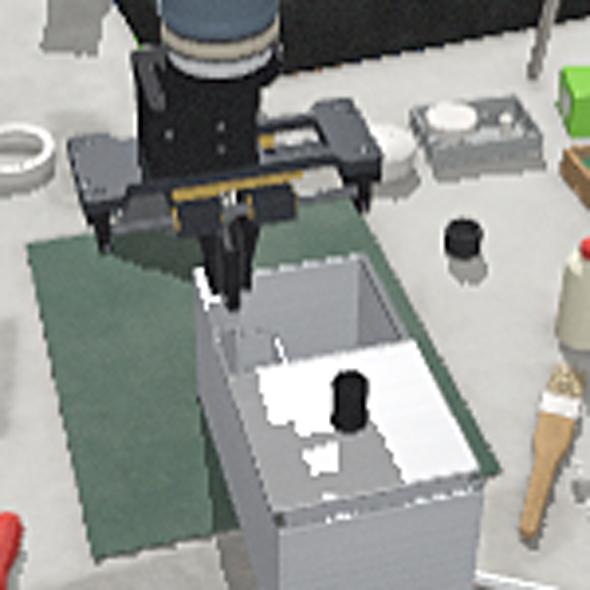

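Emit:
{"name": "arm_command", "arguments": {"commands": [{"translation": [0, -0.03, 0.25], "dr": [0.02, 0, 0], "jaw": 1}, {"translation": [0.02, -0.02, 0.25], "dr": [0.02, 0, 0], "jaw": 1}, {"translation": [0, 0, 0.25], "dr": [0, 0, 0], "jaw": 1}, {"translation": [0, 0, 0.25], "dr": [0, 0, 0], "jaw": 1}, {"translation": [0, 0, 0.1], "dr": [0, 0, 0], "jaw": 1}, {"translation": [0, 0, 0], "dr": [0, 0, 0], "jaw": 1}, {"translation": [0, 0, 0], "dr": [0, 0, 0], "jaw": 1}]}}

```text
time_s: 18.38
position: [0.5624, -0.1635, 0.1038]
tcp_rot: [[-0.105, 0.994, -0.002], [0.994, 0.105, 0.001], [0.001, -0.002, -1.0]]
force: [-0.3, -0.2, -2.4]
opening: 0.112
```

```bash
cat > chk.py <<'E'
from hang import *
import sys
np.set_printoptions(precision=4,suppress=True)
f=sys.argv[1]
S(); plan(TH,RH); snap('wrist',f)
z=np.load(f+'.npz'); X,p=cloud('wrist',f); P=X.reshape(-1,3)
q=(P-rim)@np.c_[tx,ty,[0,0,1]]
pred=(z['pos']+z['R']@hook_t-rim)@np.c_[tx,ty,[0,0,1]]; print('pred',pred)
b=np.isfinite(q[:,0])&(abs(q[:,0])<.03)&(abs(q[:,1])<.06)
t=q[b&(q[:,1]>0)&(q[:,1]<.028)&(abs(q[:,2]-pred[2]-.001)<.006)]; print('lip',len(t),np.percentile(t,[1,50,99],axis=0))
t=q[b&(abs(q[:,2])<.003)&(abs(q[:,0])<.008)&(q[:,1]>.036)];print('wall',len(t),np.percentile(t,[2,50,98],axis=0))
E
python3 chk.py wb
```

```text
t 18.3833 pos [ 0.5624 -0.1635  0.1038] q [-27.1  34.1  92.6  -0.   53.4 -33.1] F [-0.3 -0.2 -2.4] open 0.112
[[-0.1049  0.9945 -0.0018]
 [ 0.9945  0.1049  0.0008]
 [ 0.001  -0.0017 -1.    ]]
1 rows: translation [0.01, -0.0, 0.17] dr [-0.02, -0.01, -0.03]
mid [ 0.562 -0.163  0.104]
pred [ 0.0001 -0.0003  0.0044]
lip 1149 [[-0.0097  0.002   0.004 ]
 [-0.0021  0.0187  0.0054]
 [ 0.009   0.0277  0.0095]]
wall 490 [[-0.0024  0.0366 -0.0022]
 [ 0.0008  0.0507  0.0002]
 [ 0.0076  0.0586  0.0016]]
```

View pics/wb.png

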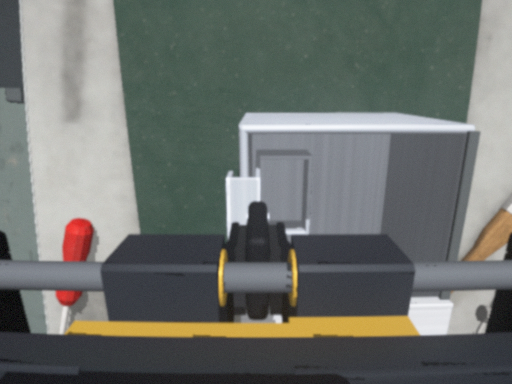

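The lip straddles the wall (crown at columns 228–260, rim at ~243) with no contact and 2–4 mm left. I lower gently.

Emit:
{"name": "arm_command", "arguments": {"commands": [{"translation": [0, 0, 0.06], "dr": [-0.02, 0, 0], "jaw": 1}, {"translation": [0, 0, 0.06], "dr": [0, 0, 0], "jaw": 1}, {"translation": [0, 0, 0], "dr": [0, 0, 0], "jaw": 1}, {"translation": [0, 0, 0], "dr": [0, 0, 0], "jaw": 1}]}}

```text
time_s: 18.77
position: [0.5629, -0.1637, 0.102]
tcp_rot: [[-0.105, 0.994, 0.002], [0.994, 0.105, 0.0], [-0.0, 0.002, -1.0]]
force: [-1.0, -0.1, 2.9]
opening: 0.113
```

Vertical force went from -2.4 to +2.9 N, so the lip is on the rim. Releasing.

Emit:
{"name": "arm_command", "arguments": {"commands": [{"translation": [0, 0, -0.02], "dr": [0, 0, 0], "jaw": 0.9}, {"translation": [0, 0, 0], "dr": [0, 0, 0], "jaw": 0.85}, {"translation": [0, 0, 0], "dr": [0, 0, 0], "jaw": 0.8}, {"translation": [0, 0, 0], "dr": [0, 0, 0], "jaw": 0.7}, {"translation": [0, 0, 0], "dr": [0, 0, 0], "jaw": 0.6}, {"translation": [0, 0, 0], "dr": [0, 0, 0], "jaw": 0.5}, {"translation": [0, 0, 0], "dr": [0, 0, 0], "jaw": 0.5}, {"translation": [0, 0, 0], "dr": [0, 0, 0], "jaw": 0.5}, {"translation": [0, 0, 0], "dr": [0, 0, 0], "jaw": 0.5}]}}

```text
time_s: 19.52
position: [0.5625, -0.1635, 0.1016]
tcp_rot: [[-0.105, 0.994, 0.001], [0.994, 0.105, 0.001], [0.001, 0.001, -1.0]]
force: [0.1, -0.5, 0.1]
opening: 0.482
```

```bash
python3 chk.py wc
```

```text
t 19.5167 pos [ 0.5625 -0.1635  0.1016] q [-27.2  34.2  92.8   0.1  53.  -33.2] F [ 0.1 -0.5  0.1] open 0.482
[[-0.105   0.9945  0.0008]
 [ 0.9945  0.105   0.0007]
 [ 0.0006  0.0008 -1.    ]]
1 rows: translation [0.01, -0.01, 0.09] dr [0.01, -0.01, -0.03]
mid [ 0.562 -0.163  0.102]
pred [ 0.0001 -0.0004  0.0022]
lip 1299 [[-0.0092  0.0004  0.0023]
 [-0.0017  0.0175  0.0038]
 [ 0.0095  0.0278  0.0081]]
wall 487 [[-0.0023  0.0366 -0.0018]
 [ 0.0006  0.0506  0.0002]
 [ 0.007   0.0588  0.0017]]
```

View pics/wc.png

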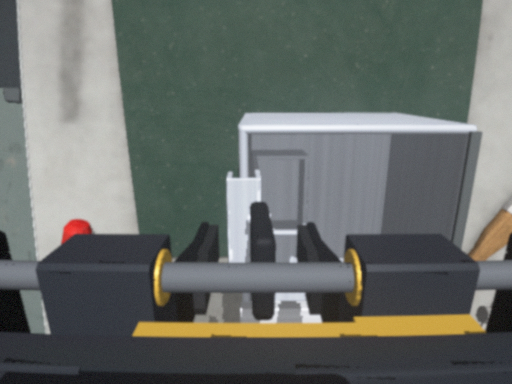

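The jaws are clear on both sides of the grip and the lip sits on the rim (crown top 3.8 mm above it, nominal 3). Retreating straight up.

Emit:
{"name": "arm_command", "arguments": {"commands": [{"translation": [0, 0, -0.3], "dr": [0, 0, 0], "jaw": 0.5}, {"translation": [0, 0, -0.5], "dr": [0, 0, 0], "jaw": 0.5}, {"translation": [0, 0, -0.5], "dr": [0, 0, 0], "jaw": 0.5}, {"translation": [0, 0, -0.7], "dr": [0, 0, 0], "jaw": 0.5}, {"translation": [0, 0, -0.9], "dr": [0, 0, 0], "jaw": 0.5}, {"translation": [0, 0, -0.9], "dr": [0, 0, 0], "jaw": 0.5}, {"translation": [0, 0, -0.9], "dr": [0, 0, 0], "jaw": 0.5}, {"translation": [0, 0, -0.9], "dr": [0, 0, 0], "jaw": 0.5}, {"translation": [-0.5, 0, -0.5], "dr": [0, 0, 0], "jaw": 0.5}, {"translation": [-0.5, 0, 0], "dr": [0, 0, 0], "jaw": 0.5}, {"translation": [0, 0, 0], "dr": [0, 0, 0], "jaw": 0.5}, {"translation": [0, 0, 0], "dr": [0, 0, 0], "jaw": 0.5}]}}

```text
time_s: 20.57
position: [0.5643, -0.1888, 0.2532]
tcp_rot: [[-0.103, 0.995, -0.001], [0.995, 0.103, 0.002], [0.002, -0.001, -1.0]]
force: [-0.3, -1.3, 0.3]
opening: 0.502
```

Run:
```python
from hang import *
np.set_printoptions(precision=4,suppress=True)
S()
for n,f in [('wrist','wd'),('scene','cd'),('side','sd')]:
    snap(n,f); X,p=cloud(n,f); q=(X.reshape(-1,3)-rim)@np.c_[tx,ty,[0,0,1]]; C=p.reshape(-1,3)
    b=np.isfinite(q[:,0])&(abs(q[:,0])<.04)&(abs(q[:,1])<.07)
    t=q[b&(q[:,2]>.012)&(q[:,2]<.07)]; 
    if len(t): print(n,'grip',len(t),np.percentile(t,[1,50,99],axis=0))
    t=q[b&(q[:,2]>.0015)&(q[:,2]<.006)]; print(n,'crown',np.percentile(t,[2,50,98],axis=0))
    k=np.isfinite(q[:,0])&(abs(q[:,0]-.0625)<.03)&(abs(q[:,1]+.11)<.04)&(q[:,2]>.02)&(q[:,2]<.05); t=q[k]; 
    if len(t): print(n,'knob',np.percentile(t,[1,50,99],axis=0))
_,p=cloud('scene','cd'); cv2.imwrite('pics/cdz.png',cv2.resize(p[90:250,200:360,::-1],(590,590),interpolation=cv2.INTER_CUBIC))
```

```text
t 20.5667 pos [ 0.5643 -0.1888  0.2532] q [-29.3  24.5  82.6   0.1  73.  -35.3] F [-0.3 -1.3  0.3] open 0.502
[[-0.1035  0.9946 -0.0007]
 [ 0.9946  0.1035  0.0018]
 [ 0.0019 -0.0005 -1.    ]]
wrist grip 649 [[ 0.0032 -0.02    0.013 ]
 [ 0.0096  0.0013  0.0546]
 [ 0.0148  0.0187  0.0566]]
wrist crown [[-0.0092 -0.0493  0.0019]
 [-0.0019  0.0015  0.0038]
 [ 0.0299  0.0315  0.0053]]
scene grip 126 [[ 0.0011 -0.015   0.0134]
 [ 0.0049  0.0112  0.038 ]
 [ 0.0128  0.0237  0.0563]]
scene crown [[-0.0105 -0.0605  0.0016]
 [-0.0016  0.0034  0.0038]
 [ 0.0292  0.0605  0.0059]]
scene knob [[ 0.0498 -0.118   0.0202]
 [ 0.0583 -0.1008  0.0349]
 [ 0.0702 -0.0938  0.0447]]
side grip 105 [[ 0.0037 -0.0239  0.0126]
 [ 0.0074 -0.0146  0.0423]
 [ 0.0148  0.0143  0.0551]]
side crown [[-0.0088 -0.0688  0.0015]
 [ 0.0015 -0.0259  0.0034]
 [ 0.0358  0.028   0.0059]]
side knob [[ 0.0514 -0.1229  0.0204]
 [ 0.0611 -0.1167  0.0384]
 [ 0.0729 -0.1018  0.0439]]
```

View pics/wd.png

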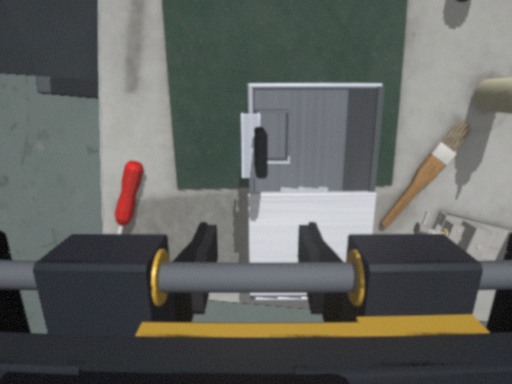

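View pics/cdz.png

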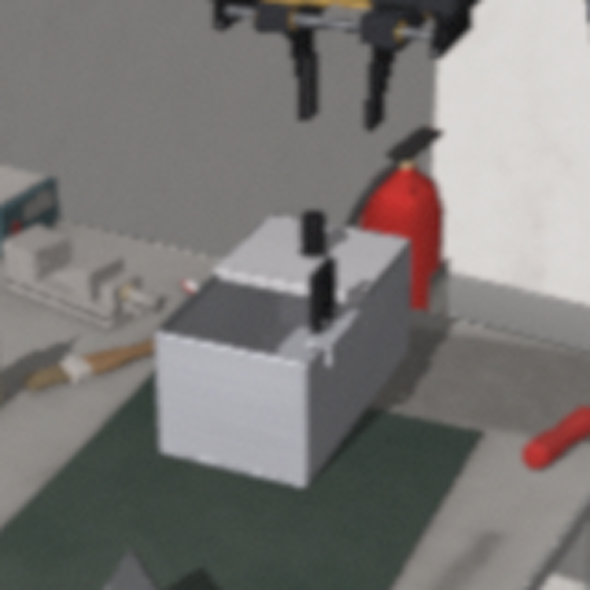

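View pics/sd.png

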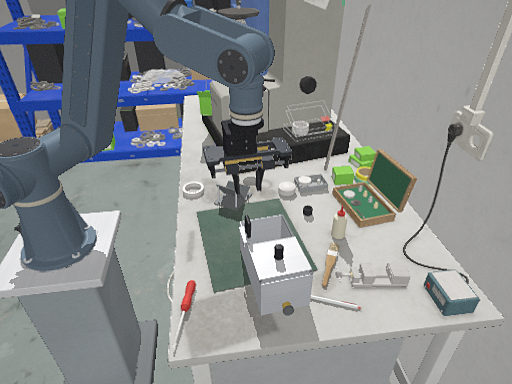

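The basket hangs upright on the near wall (wrist view: crown at columns 241–260, grip at (261,152), tray inside at (275,135)). The knob is about 0.11 m back, and the jaws are clear. Handing in.

Run:
```python
from h import *
st=S(); print(np.round(st['qvel'],2)); print(hand_in())
```

```text
t 20.7167 pos [ 0.564  -0.1877  0.2526] q [-29.2  24.6  82.6   0.1  73.  -35.3] F [ 0.3 -0.8  0. ] open 0.499
[[-0.1049  0.9945 -0.0021]
 [ 0.9945  0.1049  0.0027]
 [ 0.0029 -0.0018 -1.    ]]
[ 0.22 -0.1  -0.36 -0.13 -0.16 -0.06]
the job is handed in; nothing more can be done
None
```

I slid the cover fully open until it hit its stop. I then lifted the basket off its stand, hung it by its lip on the near wall in the open half, let go and handed in at 20.7 s.

**Last checks, from the camera depth images:**
- **Basket:** the hook is within about 2 mm of tank_rim across the wall and about 1 mm along it. The lip's crown sits 3.8 mm above the rim, against 3 mm nominal. The basket looks upright and square to the wall, with the tray inside. I did not measure its angle after release.
- **Cover:** the knob stands about 0.11 m from the tank_rim level, so the cover is at its stop.
- **Gripper:** it is clear of everything, with wrist force near zero.
- **Ring, loupe and screwdriver:** I did not measure their positions at the end. The robot never went near them, and the ones in view looked in place.

**What disagreed:** the visible fingertips ended about 28 mm behind the TCP, not 8 mm ahead of it as stated. My first attempt to grip the knob therefore closed just above it, without touching it. I used the measured tip position for every later grasp.

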